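# Load motors into the tilted test fixture and clamp them

## Robot

A 7-joint arm with a two-finger parallel gripper is mounted at the origin on the work surface. World frame = base frame: x ahead of the robot, y to its left, z up, the work surface at z = 0. Lengths are in m, angles in rad, forces in N, time in s.
With the tool pointing down it reaches from about 0.425 to 1.025 m from the base axis. Payload 9.4 kg.
Tool frame: the origin (TCP) lies midway between the tips of the shut fingers; the grasp point (between the pads) lies 19 mm behind it; z points along the fingers, y is the line along which they close (so a half turn about z gives the same grasp; the last joint's range is limited). The gripper opens to 85 mm and grips with 20 to 120 N. Pads are 22 mm wide; open, the fingers measure 114 mm over their backs; the gripper's body (76 mm by 85 mm) begins 54 mm behind the grasp point. The pads swing forward as they close: fully open they stand 13 mm farther back than shut.
Start: joints at [1.225, 0.599, -0.003, 1.599, 0.002, 0.943, -0.08], TCP at [0.193, -0.699, 0.204] pointing down, gripper open.
Joint ranges: [-2.57, 2.57], [-0.35, 1.97], [-1.29, 1.29], [0.11, 2.56], [-1.05, 4.19], [0.11, 1.86], [-2.63, 2.63]. Speed limits (rad/s): [2.22, 2.22, 3.01, 3.01, 3.14, 3.14, 3.14].

## Interface

Orientations are given as a unit quaternion [x, y, z, w].
In Python, from plant import ctrl gives the robot as it stands. The module is installed in compiled form; this text tells all that it offers.
- The arm moves only by the shell command python3 -m inch 'ROWS' [OPENING]. ROWS is JSON, a list of rows, each an object of numbers: "dx", "dy", "dz": the shift along the world's x, y, z in m; "rx", "ry", "rz": the turn, a rotation vector about the world's x, y, z in rad. In form: [{"dx": .., "dy": .., "dz": .., "rx": .., "ry": .., "rz": ..}, ...]. A call has exactly 5 rows; each row shifts and turns the commanded pose from where the row before left it; what a row does not reach is not made up. A row lasts 1/8 s, in which the tool goes at most 62.5 mm and 10.7 degrees, less where a joint would pass 70% of its speed; a pose out of reach is approached as far as the arm can. A call is refused whole if a number of a shift passes 0.0625 or a number of a turn 0.188, either way. A call with a gripper value outside its range is refused whole. OPENING is the closure, from -1 (fully open) to 1 (shut), set as the call begins (- or left out, the last holds). The fingers move at their own pace and stop on an object; the grip force is fixed at half the most. Time passes only in rows, so rows that do not move let the fingers close, or fill a call up. It gives the time, the measured TCP pose, the force, the opening and the grip force at its end, in the units of the state.
- ctrl.sense(): the state, without advancing time (a new reading comes with each control period).
- ctrl.capture(name): name is "scene" or "top"; returns the picture (420x560x3 uint8, blue, green, red); there is no depth.
- ctrl.camera_info(name): a dict with "fovy" (degrees; the focal length in pixels is half the picture's height over the tangent of half this angle, whatever the lens; pixels are square), "cx", "cy" (the principal point, pixels), "eye" and "orientation" of the camera in the world. Camera axes: x right, y up, looking along -z (the intrinsics and any distortion apply to the point x, -y, -z); pixel columns grow to the right and rows downward; lengths in m; the calibration is good to about 2 mm. A picture is of the moment at which its call begins. camera_info takes no time and is no camera call.
- ctrl.close_job(): hands the job in; it is judged then, once.
The state is a dict: "time": time; "joint_positions": joint angles; "joint_vel": joint speeds; "joint_efforts": joint torques, N m; "tool_pos": TCP position; "orientation": TCP orientation; "contact_force": force on the tool from outside, world axes, zero at the start; "torque": the same for the moment, N m; "grip_width": finger opening in m; "finger_force": force on a finger pad.
Only numpy, scipy, OpenCV 4.12 (cv2) and the standard library are available. Lean on these libraries where they do the work, as an engineer would, in place of code of your own. Each camera call takes 0.05 s, during which the arm holds its last target. There are 200 camera calls.

## Task

Take the three blue-capped motors from the tray and drop one into each bore of the tilted test fixture, shaft outward and fully home; when all three are in, push the red-knobbed clamp lever all the way over, away from the robot, to close the clamp bar. Leave the red-capped reject motor in the tray and do not disturb the other things on the bench.

Things in the scene. Friction and masses are not known exactly. Their poses are not given: they have to be found in the camera images.
- motor0: DC motor standing shaft up in the tray: steel can 42 mm diameter, 75 mm tall, blue band and rim 14 mm deep at its upper end; on top a brass boss (16 mm diameter, 5 mm) and a 6 mm shaft, 97 mm overall. About 0.3 kg. Origin at the centre of the underside, z along the shaft
- motor1: DC motor standing shaft up in the tray: steel can 42 mm diameter, 75 mm tall, blue band and rim 14 mm deep at its upper end; on top a brass boss (16 mm diameter, 5 mm) and a 6 mm shaft, 97 mm overall. About 0.3 kg. Origin at the centre of the underside, z along the shaft
- motor2: DC motor standing shaft up in the tray: steel can 42 mm diameter, 75 mm tall, blue band and rim 14 mm deep at its upper end; on top a brass boss (16 mm diameter, 5 mm) and a 6 mm shaft, 97 mm overall. About 0.3 kg. Origin at the centre of the underside, z along the shaft
- reject: Reject: DC motor standing shaft up in the tray: steel can 42 mm diameter, 75 mm tall, red band and rim 14 mm deep at its upper end; on top a brass boss (16 mm diameter, 5 mm) and a 6 mm shaft, 97 mm overall. About 0.3 kg. Origin at the centre of the underside, z along the shaft
- tray: Fixed shallow blue tray 220 x 220 mm, walls 30 mm high, 5 mm thick, floor 5 mm; four motors stand in it about 100 mm apart (a square), in any order, with a brass end bell in the middle. Origin at the centre of its underside
- fixture: Fixed motor test fixture: white base plate 170 x 400 x 12 mm with a tilted aluminium block (110 x 290 x 42 mm), three bores in a row 90 mm apart. Origin on the table under the middle of the block, z up, y along the row, x away from the robot. The block's upper rear edge is its highest point, 109 mm above the table
- clamp_bar (a point): Middle of the orange front face of the dark clamp bar (10 mm high, 270 mm long) on the block's upper face, behind the bores. Lever open: 37 mm from the plane of the bores' axes, room for fingers that close along the row; it slides 18 mm towards the bores as the lever is thrown. Axes as the bores'
- bore0 (a point): Centre of the flat floor of the bore farthest from the lever (-y end of the row) in the tilted block. Bore 48 mm diameter, 32 mm deep, mouth chamfered 3 mm. Axes: z out of the bore along its axis, 30 degrees from vertical, leaning towards the robot; y along the row; x away from the robot, up the slope. A seated can stands on the floor and sticks out 43 mm, lying up to 3 mm off axis
- bore1 (a point): Centre of the flat floor of the middle bore in the tilted block. Bore 48 mm diameter, 32 mm deep, mouth chamfered 3 mm. Axes: z out of the bore along its axis, 30 degrees from vertical, leaning towards the robot; y along the row; x away from the robot, up the slope. A seated can stands on the floor and sticks out 43 mm, lying up to 3 mm off axis
- bore2 (a point): Centre of the flat floor of the bore nearest the lever (+y end of the row) in the tilted block. Bore 48 mm diameter, 32 mm deep, mouth chamfered 3 mm. Axes: z out of the bore along its axis, 30 degrees from vertical, leaning towards the robot; y along the row; x away from the robot, up the slope. A seated can stands on the floor and sticks out 43 mm, lying up to 3 mm off axis
- clamp_lever (a joint): Clamp lever at the fixture's +y end, hinged about the fixture's y axis. 0 rad: open, leaning 0.5 rad from vertical towards the robot; 1.0 rad: fully thrown (its stop), leaning 0.5 rad away from the robot. Starts between 0 and 0.2; friction about 0.15 N m, so about 2 to 3 N at the knob; stays where it is left
- lever_knob (a point): Centre of the lever's red ball knob, 32 mm diameter, on a 12 mm rod, 100 mm from the hinge; the hinge is at fixture-frame x 0, y 195 mm, z 46 mm. The nearest bore is 105 mm along the row from it
- endbell: Loose brass end bell lying in the middle of the tray, 32 mm diameter, 18 mm high. Bystander
- screwdriver: Loose screwdriver with yellow handle, 190 mm, lying between the robot and the fixture. Bystander
- tape: Loose roll of yellow tape, 90 mm diameter, 20 mm high. Bystander
- bottle: Loose white bottle with a red cap, 56 mm diameter, 130 mm tall, beyond the tray. Bystander
- cup: Loose blue cup, 76 mm diameter, 85 mm tall, beyond the tray and the fixture. Bystander
- wrench: Loose steel wrench, 170 mm, at the right. Bystander
Things that resemble listed ones, but are neither listed nor needed, are in the scene too. Leave any orange look-alike of the motor0 alone.

How it is judged:
On the way:
1. a blue-capped motor seated in each of the three bores and let go, the clamp lever still open (below 0.5 rad) (((z of motor0 in the frame of bore0 between -0.004 and 0.006 m and x of motor0 in the frame of bore0 between -0.006 and 0.006 m and y of motor0 in the frame of bore0 between -0.006 and 0.006 m and angle between the z axis of motor0 and the z axis of bore0, either way round below 0.14 rad) or (z of motor1 in the frame of bore0 between -0.004 and 0.006 m and x of motor1 in the frame of bore0 between -0.006 and 0.006 m and y of motor1 in the frame of bore0 between -0.006 and 0.006 m and angle between the z axis of motor1 and the z axis of bore0, either way round below 0.14 rad) or (z of motor2 in the frame of bore0 between -0.004 and 0.006 m and x of motor2 in the frame of bore0 between -0.006 and 0.006 m and y of motor2 in the frame of bore0 between -0.006 and 0.006 m and angle between the z axis of motor2 and the z axis of bore0, either way round below 0.14 rad)) and ((z of motor0 in the frame of bore1 between -0.004 and 0.006 m and x of motor0 in the frame of bore1 between -0.006 and 0.006 m and y of motor0 in the frame of bore1 between -0.006 and 0.006 m and angle between the z axis of motor0 and the z axis of bore1, either way round below 0.14 rad) or (z of motor1 in the frame of bore1 between -0.004 and 0.006 m and x of motor1 in the frame of bore1 between -0.006 and 0.006 m and y of motor1 in the frame of bore1 between -0.006 and 0.006 m and angle between the z axis of motor1 and the z axis of bore1, either way round below 0.14 rad) or (z of motor2 in the frame of bore1 between -0.004 and 0.006 m and x of motor2 in the frame of bore1 between -0.006 and 0.006 m and y of motor2 in the frame of bore1 between -0.006 and 0.006 m and angle between the z axis of motor2 and the z axis of bore1, either way round below 0.14 rad)) and ((z of motor0 in the frame of bore2 between -0.004 and 0.006 m and x of motor0 in the frame of bore2 between -0.006 and 0.006 m and y of motor0 in the frame of bore2 between -0.006 and 0.006 m and angle between the z axis of motor0 and the z axis of bore2, either way round below 0.14 rad) or (z of motor1 in the frame of bore2 between -0.004 and 0.006 m and x of motor1 in the frame of bore2 between -0.006 and 0.006 m and y of motor1 in the frame of bore2 between -0.006 and 0.006 m and angle between the z axis of motor1 and the z axis of bore2, either way round below 0.14 rad) or (z of motor2 in the frame of bore2 between -0.004 and 0.006 m and x of motor2 in the frame of bore2 between -0.006 and 0.006 m and y of motor2 in the frame of bore2 between -0.006 and 0.006 m and angle between the z axis of motor2 and the z axis of bore2, either way round below 0.14 rad)) and contact force between the fingers and motor0 below 0.5 N and contact force between the fingers and motor1 below 0.5 N and contact force between the fingers and motor2 below 0.5 N and value of joint clamp_lever below 0.5 rad), for 0.2 s.
At the end, for the whole second after the job is handed in: Each bore holds one blue-capped motor, shaft outward: underside centre within 6 mm of the bore floor centre on each axis, axes within 0.14 rad; motors released and still (under 0.02 m/s); clamp lever beyond 0.92 of 1.0 rad; reject motor within 30 mm of its start (((z of motor0 in the frame of bore0 between -0.004 and 0.006 m and x of motor0 in the frame of bore0 between -0.006 and 0.006 m and y of motor0 in the frame of bore0 between -0.006 and 0.006 m and angle between the z axis of motor0 and the z axis of bore0, either way round below 0.14 rad) or (z of motor1 in the frame of bore0 between -0.004 and 0.006 m and x of motor1 in the frame of bore0 between -0.006 and 0.006 m and y of motor1 in the frame of bore0 between -0.006 and 0.006 m and angle between the z axis of motor1 and the z axis of bore0, either way round below 0.14 rad) or (z of motor2 in the frame of bore0 between -0.004 and 0.006 m and x of motor2 in the frame of bore0 between -0.006 and 0.006 m and y of motor2 in the frame of bore0 between -0.006 and 0.006 m and angle between the z axis of motor2 and the z axis of bore0, either way round below 0.14 rad)) and ((z of motor0 in the frame of bore1 between -0.004 and 0.006 m and x of motor0 in the frame of bore1 between -0.006 and 0.006 m and y of motor0 in the frame of bore1 between -0.006 and 0.006 m and angle between the z axis of motor0 and the z axis of bore1, either way round below 0.14 rad) or (z of motor1 in the frame of bore1 between -0.004 and 0.006 m and x of motor1 in the frame of bore1 between -0.006 and 0.006 m and y of motor1 in the frame of bore1 between -0.006 and 0.006 m and angle between the z axis of motor1 and the z axis of bore1, either way round below 0.14 rad) or (z of motor2 in the frame of bore1 between -0.004 and 0.006 m and x of motor2 in the frame of bore1 between -0.006 and 0.006 m and y of motor2 in the frame of bore1 between -0.006 and 0.006 m and angle between the z axis of motor2 and the z axis of bore1, either way round below 0.14 rad)) and ((z of motor0 in the frame of bore2 between -0.004 and 0.006 m and x of motor0 in the frame of bore2 between -0.006 and 0.006 m and y of motor0 in the frame of bore2 between -0.006 and 0.006 m and angle between the z axis of motor0 and the z axis of bore2, either way round below 0.14 rad) or (z of motor1 in the frame of bore2 between -0.004 and 0.006 m and x of motor1 in the frame of bore2 between -0.006 and 0.006 m and y of motor1 in the frame of bore2 between -0.006 and 0.006 m and angle between the z axis of motor1 and the z axis of bore2, either way round below 0.14 rad) or (z of motor2 in the frame of bore2 between -0.004 and 0.006 m and x of motor2 in the frame of bore2 between -0.006 and 0.006 m and y of motor2 in the frame of bore2 between -0.006 and 0.006 m and angle between the z axis of motor2 and the z axis of bore2, either way round below 0.14 rad)) and contact force between the fingers and motor0 below 0.5 N and contact force between the fingers and motor1 below 0.5 N and contact force between the fingers and motor2 below 0.5 N and linear speed of each of motor0, motor1, motor2 below 0.02 m/s and value of joint clamp_lever above 0.92 rad and distance of reject from where it was at the start of the episode below 0.03 m); the robot touches nothing.
It fails at once if the reject motor or another loose bystander is moved more than 30 mm (distance of any of reject, endbell, screwdriver, tape, bottle, cup, wrench from where it was at the start of the episode above 0.03 m).
It also fails if it takes over 69 s, if anything falls off the work surface, if the arm or the gripper's body presses on something with over 40 N, if the wrist force passes 120 N, or if a joint passes its speed limit or range.

## Working session

There is one attempt and no reset: what is moved stays moved. The work goes in short steps, Python scripts to look and compute and a shell command to move; the robot and the scene stay as the last step left them, time stands still between calls to the robot, and variables do not carry over. Pictures are saved under pics/ and viewed, at most 10 in all, crops included, and the job is handed in when it is done.

```bash
mkdir -p pics; python3 - <<'E'
from plant import ctrl
import cv2
for n in("scene","top"):
    im=ctrl.capture(n); cv2.imwrite(f"pics/{n}0.png",im); print(n,ctrl.camera_info(n))
print(ctrl.sense())
E
```

```text
scene {'fovy': 55.8619237111448, 'cx': 280.81137985632637, 'cy': 217.85008665053257, 'eye': array([ 1.18603017, -0.16648177,  0.8778824 ]), 'orientation': array([0.26791248, 0.23020354, 0.59320221, 0.72342268])}
top {'fovy': 42.84636218097065, 'cx': 281.8763785035285, 'cy': 205.45944415024996, 'eye': array([ 0.39875927, -0.06799131,  1.39063914]), 'orientation': array([-0.04631017,  0.04218818,  0.7080434 , -0.70338472])}
{'time': 0.1, 'joint_positions': array([ 1.22526541,  0.60006204, -0.0025493 ,  1.60005563,  0.00179175,
        0.94290432, -0.07981498]), 'joint_vel': array([-0.00213441,  0.00045975,  0.00069317, -0.00059867,  0.00201915,
        0.00092444, -0.00066524]), 'joint_efforts': array([ 6.08929899e-03, -7.77995038e+01,  1.57040387e+00, -2.58628035e+01,
        1.26676619e-02,  5.44395356e-03,  1.53182998e-05]), 'tool_pos': array([ 0.19242937, -0.69851315,  0.20318898]), 'orientation': array([ 9.90976663e-01,  1.34032624e-01, -1.56071526e-04, -6.96270319e-04]), 'contact_force': array([-0.2504737 , -0.44999876,  0.91321113]), 'torque': array([0.03353378, 0.00453424, 0.03392138]), 'finger_force': 0.0, 'grip_width': 0.08548484504265405}
```

View pics/scene0.png

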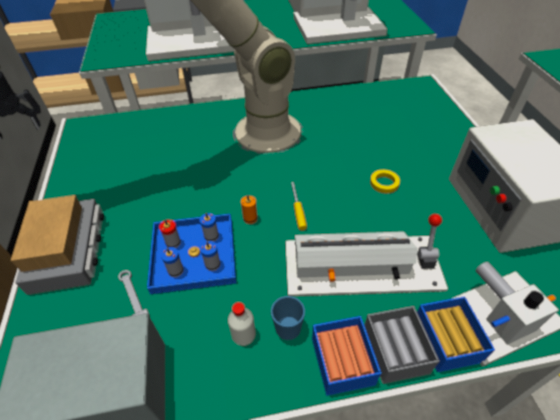

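View pics/top0.png

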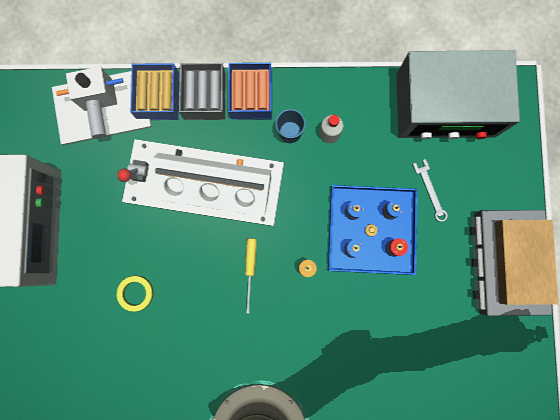

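```bash
cat > h.py <<'E'
import numpy as np, cv2
from scipy.spatial.transform import Rotation as R
from plant import ctrl
def cam(n):
    c=ctrl.camera_info(n); return c, 210/np.tan(np.radians(c["fovy"])/2), R.from_quat(c["orientation"]).as_matrix()
def ray(n,p):
    c,f,M=cam(n); d=M@np.array([(p[0]-c["cx"])/f,-(p[1]-c["cy"])/f,-1]); return np.array(c["eye"]),d/np.linalg.norm(d)
def onplane(n,p,q,nrm):
    e,d=ray(n,p); return e+d*(np.dot(np.subtract(q,e),nrm)/np.dot(d,nrm))
def onz(n,p,z): return onplane(n,p,[0,0,z],[0,0,1])
def tri(pa,pb):
    (e,d),(g,k)=ray("scene",pa),ray("top",pb)
    s=np.linalg.lstsq(np.c_[d,-k],g-e,rcond=None)[0]; a,b=e+s[0]*d,g+s[1]*k
    return (a+b)/2,np.linalg.norm(a-b)
def proj(n,X):
    c,f,M=cam(n); q=M.T@(np.asarray(X,float)-c["eye"]); return np.array([c["cx"]+f*q[0]/-q[2],c["cy"]-f*q[1]/-q[2]])
def blobs(im,lo,hi,amin=4,roi=None):
    h=cv2.cvtColor(im,cv2.COLOR_BGR2HSV); m=cv2.inRange(h,lo,hi)
    if roi: z=np.zeros_like(m); x0,y0,x1,y1=roi; z[y0:y1,x0:x1]=255; m&=z
    n,l,s,c=cv2.connectedComponentsWithStats(m)
    return [(c[i].round(1).tolist(),int(s[i,4]),s[i,:4].tolist()) for i in range(1,n) if s[i,4]>=amin],m
E
python3 - <<'E'
from h import *
t=cv2.imread("pics/top0.png"); s=cv2.imread("pics/scene0.png")
for n,im,roi in(("top",t,(328,184,420,276)),("scene",s,(148,205,240,292))):
    print(n,"brass",blobs(im,(12,90,80),(32,255,255),4,roi)[0])
    print(n,"redcap",blobs(im,(0,140,80),(8,255,255),8,roi)[0])
print("knob top",blobs(t,(0,140,60),(8,255,255),8,(105,160,140,190))[0]," scene",blobs(s,(0,140,60),(8,255,255),8,(420,205,450,235))[0])
print("orange bar",blobs(t,(8,140,60),(18,255,255),2,(120,130,290,230))[0])
for n,im,roi in(("top",t,(115,135,290,230)),("scene",s,(275,225,450,300))):
    _,m=blobs(im,(0,0,150),(180,60,255),5,roi)
    c=max(cv2.findContours(m,0,2)[0],key=cv2.contourArea); r=cv2.minAreaRect(c); print(n,"plate",r,cv2.boxPoints(r).tolist())
a=cv2.resize(t[132:230,112:292],None,fx=4.4,fy=4.4,interpolation=2)[:,:790]
b=cv2.resize(t[184:276,328:420],(165*1,165)); 
b=cv2.resize(s[222:296,280:450],None,fx=2.3,fy=2.2); c=cv2.resize(t[184:276,328:420],(165,165)); d=cv2.resize(s[205:295,146:242],(165,165))
low=np.zeros((165,a.shape[1],3),np.uint8); low[:162,:391]=b[:162]; low[:,395:560]=c; low[:,565:730]=d
cv2.imwrite("pics/z1.png",np.vstack([a,low]))
E
```

```text
top brass [([355.8, 208.1], 20, [354, 205, 5, 6]), ([395.3, 207.5], 26, [393, 205, 6, 6]), ([370.7, 229.9], 107, [365, 224, 12, 12]), ([355.2, 247.7], 24, [353, 245, 6, 6]), ([399.0, 246.6], 28, [396, 244, 7, 6])]
top redcap [([398.0, 246.6], 186, [390, 239, 17, 17])]
scene brass [([207.0, 218.0], 11, [205, 217, 5, 3]), ([166.3, 224.9], 24, [164, 223, 6, 5]), ([208.1, 246.6], 15, [206, 245, 5, 4]), ([193.6, 251.2], 73, [189, 247, 10, 9]), ([168.8, 253.2], 16, [167, 252, 5, 4])]
scene redcap [([168.0, 227.6], 131, [161, 220, 14, 15])]
knob top [([123.5, 174.6], 122, [118, 169, 12, 13])]  scene [([434.8, 219.5], 123, [429, 214, 13, 12])]
orange bar [([239.6, 161.6], 31, [237, 159, 6, 6])]
top plate ((202.61720275878906, 181.75413513183594), (153.9253692626953, 64.40959167480469), 8.93058967590332) [[121.58811950683594, 201.62098693847656], [131.58692932128906, 137.9922332763672], [283.64630126953125, 161.8872833251953], [273.6474609375, 225.5160369873047]]
scene plate ((366.1315002441406, 262.076416015625), (59.42070007324219, 160.0457763671875), 88.15238952636719) [[285.19232177734375, 234.96156311035156], [445.1549072265625, 229.8014678955078], [447.0706787109375, 289.1912841796875], [287.10809326171875, 294.35137939453125]]
```

View pics/z1.png

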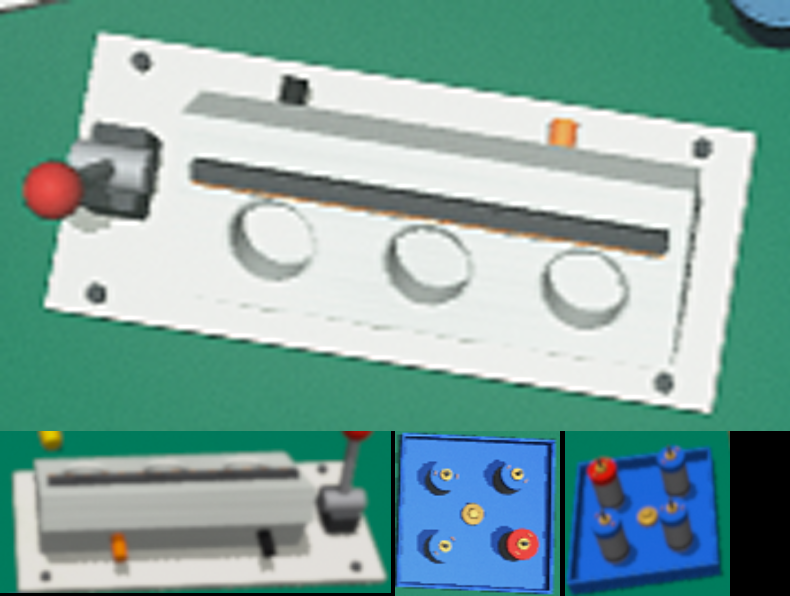

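The picture shows the fixture with the bores at full-image top pixels (174.0,186.5), (209.5,192.0) and (245.0,197.7). The plate corners are near (134.3,139.7), (283.6,162.0), (273.8,225.6) and (122.2,201.5), and the knob is at (123.5,174.6). The reject motor is the tray's lower right one, at (399,247).

```bash
python3 - <<'E'
from h import *
np.set_printoptions(precision=4,suppress=True)
T=[(355.8,208.1),(395.3,207.5),(355.2,247.7),(399,246.6)];S=[(208.1,246.6),(168.8,253.2),(207,218),(166.3,224.9)]
for a,b in zip(T,S): print("motor tri",*tri(b,a)," top z.084",onz("top",a,.084)," scene z.084",onz("scene",b,.084))
K=tri((434.8,219.5),(123.5,174.6)); print("knob",K)
C=np.array([onz("top",p,.012) for p in[(134.3,139.7),(283.6,162.0),(273.8,225.6),(122.2,201.5)]])
print("plate",C, np.linalg.norm(C[0]-C[1]),np.linalg.norm(C[2]-C[3]),np.linalg.norm(C[1]-C[2]),np.linalg.norm(C[0]-C[3]))
print("scene plate corners",[onz("scene",p,.012) for p in[(286.1,240.2),(447.4,289.7)]])
c=C.mean(0); B=[(245,197.7),(209.5,192),(174,186.5)]
ey=(C[0]-C[1]+C[3]-C[2]); yaw=np.arctan2(-ey[0],ey[1]); print("centre",c,"yaw",yaw)
yh=np.array([-np.sin(yaw),np.cos(yaw),0]);xh=np.array([np.cos(yaw),np.sin(yaw),0])
n=np.array([0,0,1])*np.cos(np.pi/6)-xh*.5
q=c*[1,1,0]+[0,0,.0815]-xh*.0105
for p in B:
    m=onplane("top",p,q,n); f=m-.032*n; print("mouth",m,"floor",f,"fixture",np.dot(f-c,xh),np.dot(f-c,yh),f[2])
k=K[0]-c; print("knob fixture",k@xh,k@yh,K[0][2], "lever angle", .5+np.arctan2(k@xh,K[0][2]-.046))
E
```

```text
motor tri [ 0.5554 -0.2427  0.0846] 0.0006322965631675787  top z.084 [ 0.5555 -0.2425  0.084 ]  scene z.084 [ 0.5549 -0.2431  0.084 ]
motor tri [ 0.5563 -0.34    0.0844] 0.0012504295572091807  top z.084 [ 0.5563 -0.3394  0.084 ]  scene z.084 [ 0.5558 -0.3407  0.084 ]
motor tri [ 0.4584 -0.2389  0.0847] 0.00045692884147263495  top z.084 [ 0.4584 -0.2387  0.084 ]  scene z.084 [ 0.4577 -0.2392  0.084 ]
motor tri [ 0.4604 -0.346   0.0841] 0.001326938579333805  top z.084 [ 0.4604 -0.3453  0.084 ]  scene z.084 [ 0.4602 -0.3467  0.084 ]
knob (array([0.6317, 0.3128, 0.1446]), np.float64(0.0011926712991034351))
plate [[ 0.7502  0.3283  0.012 ]
 [ 0.6872 -0.0657  0.012 ]
 [ 0.52   -0.0393  0.012 ]
 [ 0.5857  0.3552  0.012 ]] 0.39898701593119007 0.3998762024564007 0.16924674867249595 0.16669460015151794
scene plate corners [array([ 0.5191, -0.0357,  0.012 ]), array([0.7538, 0.327 , 0.012 ])]
centre [0.6358 0.1446 0.012 ] yaw -0.16162976395860776
mouth [0.5853 0.0311 0.0693] floor [0.6011 0.0285 0.0416] fixture -0.015553915872000943 -0.1202070975814354 0.041631703082702386
mouth [0.6002 0.1198 0.0696] floor [0.616  0.1172 0.0419] fixture -0.015061690511928096 -0.03023501577469444 0.04191588952684246
mouth [0.6148 0.2088 0.0696] floor [0.6306 0.2062 0.0419] fixture -0.015032172068424136 0.0599876406735668 0.04193293200814554
knob fixture -0.03107594580120712 0.16534324396742042 0.1445937484604724 lever angle 0.19466465453385945
```

```bash
python3 - <<'E'
from h import *
c=np.array([.6358,.1446,0]);xh=np.array([np.cos(.1616),-np.sin(.1616),0])
for p in[(154,157.5),(270.4,175.2)]: X=onz("top",p,.109); print(X,(X-c)@xh,"expect .0371")
E
python3 -m inch '[{"dx":0.01,"dy":0.05},{"dx":0.01,"dy":0.05},{"dx":0.01,"dy":0.05},{"dx":0.01,"dy":0.05},{"dx":0.03,"dy":0.04}]' -1
python3 -m inch '[{"dx":0.046,"dy":0.035,"rz":-0.086},{"dx":0.046,"dy":0.035,"rz":-0.086},{"dx":0.046,"dy":0.035,"rz":-0.086},{"dx":0.046,"dy":0.035,"rz":-0.086},{"dx":0.046,"dy":0.035,"rz":-0.086}]'
```

```text
[0.68049969 0.25088742 0.109     ] 0.027015917955145293 expect .0371
[ 0.63447927 -0.03356797  0.109     ] 0.02736327427878023 expect .0371invalid input at $[0]: expected keys dx, dy, dz, rx, ry, rz
invalid input at $[0]: expected keys dx, dy, dz, rx, ry, rz
```

```bash
python3 - <<'E'
from h import *
np.set_printoptions(precision=4,suppress=True)
c=np.array([.6358,.1446,0]);a=.1616;xh=np.array([np.cos(a),-np.sin(a),0]);yh=np.array([np.sin(a),np.cos(a),0])
for p in[(157.5,199.5),(266.5,215.6)]: X=onz("top",p,.054); print("front edge",(X-c)@xh,"expect -.068")
n=np.array([0,0,.866])-.5*xh; q=c+.0272*xh+[0,0,.109]; u=.866*xh+[0,0,.5]
for p in[(245,197.7),(209.5,192),(174,186.5)]:
    m=onplane("top",p,q,n); f=m-.032*n; print("mouth",m,"floor",f,"fix",(f-c)@xh,(f-c)@yh,"down slope from edge",(q-m)@u,"TCP .037",f+.037*n,"TCP .12",f+.12*n)
for p in[(156.3,174.3),(262,190.2)]: m=onplane("top",p,q,n); print("bar",(q-m)@u)
E
python3 -m inch '[{"dx":0.01,"dy":0.05,"dz":0,"rx":0,"ry":0,"rz":0},{"dx":0.01,"dy":0.05,"dz":0,"rx":0,"ry":0,"rz":0},{"dx":0.01,"dy":0.05,"dz":0,"rx":0,"ry":0,"rz":0},{"dx":0.01,"dy":0.05,"dz":0,"rx":0,"ry":0,"rz":0},{"dx":0.03,"dy":0.04,"dz":0,"rx":0,"ry":0,"rz":0}]' -1
python3 -m inch '[{"dx":0.046,"dy":0.035,"dz":0,"rx":0,"ry":0,"rz":-0.086},{"dx":0.046,"dy":0.035,"dz":0,"rx":0,"ry":0,"rz":-0.086},{"dx":0.046,"dy":0.035,"dz":0,"rx":0,"ry":0,"rz":-0.086},{"dx":0.046,"dy":0.035,"dz":0,"rx":0,"ry":0,"rz":-0.086},{"dx":0.046,"dy":0.035,"dz":0,"rx":0,"ry":0,"rz":-0.086}]'
```

```text
front edge -0.06817573001605177 expect -.068
front edge -0.06611413403258351 expect -.068
mouth [0.5845 0.0307 0.0747] floor [0.6003 0.0281 0.047 ] fix -0.016270151184277305 -0.1207132147974911 down slope from edge 0.06866920842681899 TCP .037 [0.5821 0.0311 0.079 ] TCP .12 [0.5411 0.0377 0.1509]
mouth [0.5994 0.119  0.0749] floor [0.6152 0.1164 0.0472] fix -0.015777424405729355 -0.031103601779430032 down slope from edge 0.06810026489498316 TCP .037 [0.597  0.1194 0.0793] TCP .12 [0.556  0.1261 0.1512]
mouth [0.6139 0.2077 0.075 ] floor [0.6297 0.2051 0.0473] fix -0.0157455339663079 0.05875539461451117 down slope from edge 0.06806344152749808 TCP .037 [0.6115 0.2081 0.0793] TCP .12 [0.5705 0.2148 0.1512]
bar 0.04295783633775694
bar 0.04194559236425688
time: 0.72
tool_pos: [0.2614, -0.457, 0.2039]
orientation: [0.991, 0.133, -0.0, -0.0]
contact_force: [1.2, -1.0, -0.2]
grip_width: 0.0854
finger_force: 0.0
time: 1.35
tool_pos: [0.4937, -0.2827, 0.2038]
orientation: [0.997, -0.082, -0.0, 0.0]
contact_force: [0.7, -0.2, -0.8]
grip_width: 0.0853
finger_force: 0.0
```

```bash
python3 -m inch '[{"dx":0.031,"dy":0.02,"dz":0,"rx":0,"ry":0,"rz":0},{"dx":0.031,"dy":0.02,"dz":-0.02,"rx":0,"ry":0,"rz":0},{"dx":0,"dy":0,"dz":-0.05,"rx":0,"ry":0,"rz":0},{"dx":0,"dy":0,"dz":-0.05,"rx":0,"ry":0,"rz":0},{"dx":0,"dy":0,"dz":-0.042,"rx":0,"ry":0,"rz":0}]'
python3 -m inch '[{"dx":0,"dy":0,"dz":0,"rx":0,"ry":0,"rz":0},{"dx":0,"dy":0,"dz":0,"rx":0,"ry":0,"rz":0},{"dx":0,"dy":0,"dz":0,"rx":0,"ry":0,"rz":0},{"dx":0,"dy":0,"dz":0,"rx":0,"ry":0,"rz":0},{"dx":0,"dy":0,"dz":0,"rx":0,"ry":0,"rz":0}]' 1
```

```text
time: 1.98
tool_pos: [0.5541, -0.2436, 0.04]
orientation: [0.997, -0.08, -0.001, -0.0]
contact_force: [0.3, 0.3, -0.2]
grip_width: 0.0854
finger_force: 0.0
time: 2.6
tool_pos: [0.5556, -0.2446, 0.0442]
orientation: [0.997, -0.081, 0.002, 0.0]
contact_force: [-2.1, -0.4, 7.3]
grip_width: 0.0385
finger_force: 60.3
```

```bash
python3 -m inch '[{"dx":0,"dy":0,"dz":0.02,"rx":0,"ry":0,"rz":0},{"dx":0,"dy":0,"dz":0.04,"rx":0,"ry":0,"rz":0},{"dx":0,"dy":0,"dz":0.04,"rx":0,"ry":0,"rz":0},{"dx":0,"dy":0,"dz":0.04,"rx":0,"ry":0,"rz":0},{"dx":0,"dy":0,"dz":0.01,"rx":0,"ry":0,"rz":0}]'
python3 - <<'E'
from h import *
s=ctrl.capture("scene");t=ctrl.capture("top");cv2.imwrite("pics/s1.png",s);cv2.imwrite("pics/t1.png",t)
p=ctrl.sense()["tool_pos"];print(p)
u=proj("scene",p).astype(int);x,y=max(u[0]-50,0),max(u[1]-60,0);print(u,x,y)
v=proj("top",p).astype(int);print(v)
cv2.imwrite("pics/z2.png",np.hstack([cv2.resize(s[y:y+110,x:x+100],(400,440)),cv2.resize(t[v[1]-55:v[1]+55,v[0]-50:v[0]+50],(400,440))]))
E
```

```text
time: 3.22
tool_pos: [0.5556, -0.2445, 0.1954]
orientation: [0.997, -0.081, 0.003, 0.001]
contact_force: [-0.2, 0.3, -3.6]
grip_width: 0.0387
finger_force: 61.4
[ 0.55478948 -0.24404521  0.19318396]
[200 217] 150 157
[362 202]
```

View pics/z2.png

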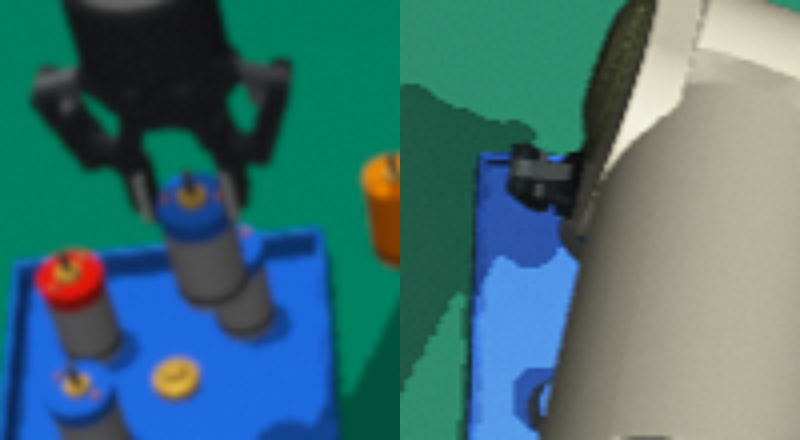

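```bash
python3 - <<'E'
from h import *
s=cv2.imread("pics/s1.png"); b=blobs(s,(12,90,60),(32,255,255),4,(185,190,212,215))[0];print(b)
for q in b: print(onz("scene",q[0],.193-.039+.079))
E
python3 -m inch '[{"dx":0.003,"dy":0.05,"dz":0,"rx":0,"ry":0,"rz":0},{"dx":0.003,"dy":0.05,"dz":0,"rx":0,"ry":0,"rz":0},{"dx":0.003,"dy":0.05,"dz":0,"rx":0,"ry":0,"rz":0},{"dx":0.003,"dy":0.05,"dz":0,"rx":0,"ry":0,"rz":0},{"dx":0.003,"dy":0.05,"dz":0,"rx":0,"ry":0,"rz":0}]'
python3 -m inch '[{"dx":0.003,"dy":0.041,"dz":0,"rx":-0.0168,"ry":-0.1034,"rz":0},{"dx":0.003,"dy":0.041,"dz":0,"rx":-0.0168,"ry":-0.1034,"rz":0},{"dx":0.003,"dy":0.041,"dz":0,"rx":-0.0168,"ry":-0.1034,"rz":0},{"dx":0.003,"dy":0.041,"dz":0,"rx":-0.0168,"ry":-0.1034,"rz":0},{"dx":0.003,"dy":0.041,"dz":0,"rx":-0.0168,"ry":-0.1034,"rz":0}]'
python3 - <<'E'
from h import *
o=ctrl.sense(); M=R.from_quat(o["orientation"]).as_matrix(); print(o["tool_pos"],M.T.round(3))
E
```

```text
[([197.6, 205.8], 19, [195, 204, 6, 5])]
[ 0.55349135 -0.24368744  0.233     ]
time: 3.95
tool_pos: [0.5684, 0.0076, 0.1902]
orientation: [0.997, -0.08, -0.001, 0.0]
contact_force: [1.0, -0.0, -3.3]
grip_width: 0.0386
finger_force: 61.5
time: 4.58
tool_pos: [0.583, 0.1864, 0.1877]
orientation: [0.97, -0.08, 0.228, 0.023]
contact_force: [1.0, -0.9, -6.0]
grip_width: 0.039
finger_force: 61.5
[0.58303439 0.18635273 0.18765545] [[ 0.883 -0.144  0.447]
 [-0.165 -0.986  0.008]
 [ 0.439 -0.081 -0.895]]
```

```bash
cat > tgt.py <<'E'
import sys
from h import *
F=np.array([[.6003,.0281,.047],[.6152,.1164,.0472],[.6297,.2051,.0473]])
a=.1616; xh=np.array([np.cos(a),-np.sin(a),0]);yh=np.array([np.sin(a),np.cos(a),0]); n=np.array([0,0,np.cos(np.pi/6)])-.5*xh; u=xh*np.cos(np.pi/6)+[0,0,.5]
def go(b,h,off=.039):
    o=ctrl.sense(); M=R.from_quat(o["orientation"]).as_matrix()
    G=np.c_[np.cross(-yh,-n),-yh,-n]
    d=F[b]+n*(off+h)-o["tool_pos"]
    print("t",round(o["time"],2),"d",d.round(4),"rot",R.from_matrix(G@M.T).as_rotvec().round(3),"F",np.round(o["contact_force"],1),"bore-frame err",np.round([d@u,d@yh,d@n],4))
if __name__=="__main__": go(int(sys.argv[1]),float(sys.argv[2]))
E
python3 -m inch '[{"dx":0.001,"dy":0.0125,"dz":-0.025,"rx":-0.0,"ry":-0.03,"rz":-0.003},{"dx":0.001,"dy":0.0125,"dz":-0.025,"rx":-0.0,"ry":-0.03,"rz":-0.003},{"dx":0,"dy":0,"dz":0,"rx":0,"ry":0,"rz":0},{"dx":0,"dy":0,"dz":0,"rx":0,"ry":0,"rz":0},{"dx":0,"dy":0,"dz":0,"rx":0,"ry":0,"rz":0}]'; python3 tgt.py 2 0.05
```

```text
time: 5.2
tool_pos: [0.5914, 0.2169, 0.1569]
orientation: [0.966, -0.087, 0.243, 0.03]
contact_force: [-0.9, -0.0, -3.5]
grip_width: 0.039
finger_force: 62.3
t 5.2 d [-0.0056 -0.0047 -0.0325] rot [ 0.01  -0.032  0.022] F [-0.9 -0.  -3.5] bore-frame err [-0.0204 -0.0055 -0.0258]
```

```bash
python3 -m inch '[{"dx":-0.003,"dy":-0.0025,"dz":-0.016,"rx":0.005,"ry":-0.016,"rz":0.011},{"dx":-0.003,"dy":-0.0025,"dz":-0.016,"rx":0.005,"ry":-0.016,"rz":0.011},{"dx":0,"dy":0,"dz":0,"rx":0,"ry":0,"rz":0},{"dx":0,"dy":0,"dz":0,"rx":0,"ry":0,"rz":0},{"dx":0,"dy":0,"dz":0,"rx":0,"ry":0,"rz":0}]'; python3 tgt.py 2 0.05; python3 - <<'E'
from h import *
s=ctrl.capture("scene");t=ctrl.capture("top");cv2.imwrite("pics/s2.png",s);cv2.imwrite("pics/t2.png",t)
cv2.imwrite("pics/z3.png",np.hstack([cv2.resize(s[180:290,290:450],None,fx=2.5,fy=4)[:440],cv2.resize(t[130:240,100:200],(400,440))]))
E
```

```text
time: 5.82
tool_pos: [0.5925, 0.2235, 0.1482]
orientation: [0.967, -0.081, 0.239, 0.033]
contact_force: [0.0, 0.3, -4.4]
grip_width: 0.0388
finger_force: 62.3
t 5.83 d [-0.0067 -0.0112 -0.0239] rot [ 0.018 -0.04   0.011] F [ 0.   0.3 -4.4] bore-frame err [-0.0161 -0.0122 -0.0183]
```

View pics/z3.png

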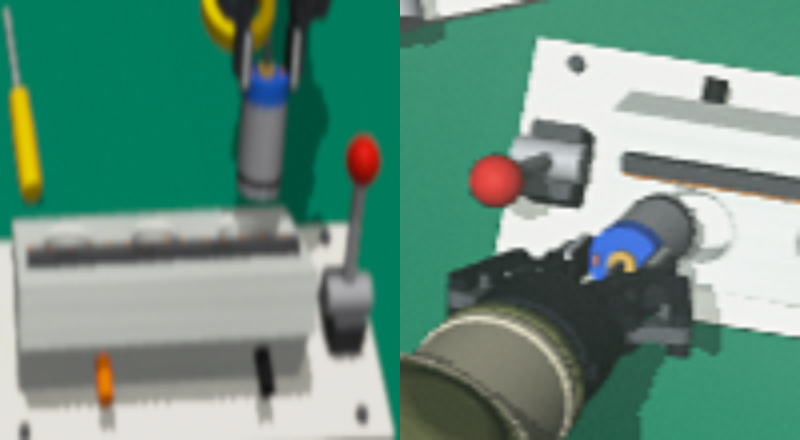

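```bash
python3 - <<'E'
from h import *
o=ctrl.sense(); print(o["joint_positions"].round(3)); print(R.from_quat(o["orientation"]).as_matrix().T.round(3))
E
```

```text
[-1.078  0.561  0.619  2.218  0.306  0.107 -2.627]
[[ 0.873 -0.14   0.468]
 [-0.171 -0.985  0.025]
 [ 0.457 -0.102 -0.883]]
```

The arm has run into its limits: joint 6 is at its minimum and joint 7 is at −2.63. I'll lift, bring the tool upright and use the half-turned grip, which puts joint 7 mid-range.

```bash
python3 -m inch '[{"dx":-0.002,"dy":-0.004,"dz":0.02,"rx":0,"ry":0,"rz":0},{"dx":-0.002,"dy":-0.004,"dz":0.02,"rx":0.0267,"ry":0.119,"rz":0},{"dx":0,"dy":0,"dz":0.015,"rx":0.0267,"ry":0.119,"rz":0},{"dx":0,"dy":0,"dz":0,"rx":0.0267,"ry":0.119,"rz":0},{"dx":0,"dy":0,"dz":0,"rx":0.0267,"ry":0.119,"rz":0}]'
python3 -m inch '[{"dx":0,"dy":0,"dz":0,"rx":0,"ry":0,"rz":0.18},{"dx":0,"dy":0,"dz":0,"rx":0,"ry":0,"rz":0.18},{"dx":0,"dy":0,"dz":0,"rx":0,"ry":0,"rz":0.18},{"dx":0,"dy":0,"dz":0,"rx":0,"ry":0,"rz":0.18},{"dx":0,"dy":0,"dz":0,"rx":0,"ry":0,"rz":0.18}]'
python3 - <<'E'
from h import *
o=ctrl.sense(); print(o["joint_positions"].round(3)); print(R.from_quat(o["orientation"]).as_matrix().T.round(3))
E
```

```text
time: 6.55
tool_pos: [0.5895, 0.2156, 0.1996]
orientation: [0.996, -0.084, 0.007, 0.0]
contact_force: [0.4, 0.2, -5.1]
grip_width: 0.0387
finger_force: 62.3
time: 7.18
tool_pos: [0.5892, 0.2153, 0.1982]
orientation: [0.933, 0.361, 0.008, -0.002]
contact_force: [-1.2, 0.6, -4.5]
grip_width: 0.0391
finger_force: 62.3
[-0.296  0.488 -0.21   1.842  0.133  0.809 -1.405]
[[ 0.74   0.673  0.016]
 [ 0.673 -0.74   0.002]
 [ 0.013  0.009 -1.   ]]
```

```bash

python3 -m inch '[{"dx":0,"dy":0,"dz":0,"rx":0,"ry":0,"rz":0.18},{"dx":0,"dy":0,"dz":0,"rx":0,"ry":0,"rz":0.18},{"dx":0,"dy":0,"dz":0,"rx":0,"ry":0,"rz":0.18},{"dx":0,"dy":0,"dz":0,"rx":0,"ry":0,"rz":0.18},{"dx":0,"dy":0,"dz":0,"rx":0,"ry":0,"rz":0.18}]'
python3 -m inch '[{"dx":0,"dy":0,"dz":0,"rx":0,"ry":0,"rz":0.18},{"dx":0,"dy":0,"dz":0,"rx":0,"ry":0,"rz":0.18},{"dx":0,"dy":0,"dz":0,"rx":0,"ry":0,"rz":0.18},{"dx":0,"dy":0,"dz":0,"rx":0,"ry":0,"rz":0.18},{"dx":0,"dy":0,"dz":0,"rx":0,"ry":0,"rz":0.18}]'
python3 -m inch '[{"dx":0,"dy":0,"dz":0,"rx":0,"ry":0,"rz":0.18},{"dx":0,"dy":0,"dz":0,"rx":0,"ry":0,"rz":0.18},{"dx":0,"dy":0,"dz":0,"rx":0,"ry":0,"rz":0.08},{"dx":0,"dy":0,"dz":0,"rx":-0.0168,"ry":-0.1034,"rz":0},{"dx":0,"dy":0,"dz":0,"rx":-0.0168,"ry":-0.1034,"rz":0}]'
sed -i 's/G=np.c_\[np.cross(-yh,-n),-yh,-n\]/G=np.c_[np.cross(yh,-n),yh,-n]/; s/print("t"/print("q",o["joint_positions"].round(2),"t"/' tgt.py; python3 tgt.py 2 0.05
```

```text
time: 7.8
tool_pos: [0.5893, 0.2152, 0.1981]
orientation: [0.683, 0.73, 0.006, -0.005]
contact_force: [-0.4, -0.4, -3.8]
grip_width: 0.039
finger_force: 62.3
time: 8.43
tool_pos: [0.5894, 0.215, 0.198]
orientation: [0.297, 0.955, 0.003, -0.007]
contact_force: [1.0, -0.3, -4.4]
grip_width: 0.0389
finger_force: 62.3
time: 9.05
tool_pos: [0.5896, 0.215, 0.1979]
orientation: [0.085, 0.992, -0.006, 0.098]
contact_force: [0.2, 0.6, -3.9]
grip_width: 0.0387
finger_force: 62.3
q [ 0.    0.52 -0.73  1.95  0.71  0.78  0.25] t 9.05 d [-0.0038 -0.0027 -0.0735] rot [-0.058 -0.323  0.008] F [ 0.2  0.6 -3.9] bore-frame err [-0.0396 -0.0033 -0.062 ]
```

```bash

python3 -m inch '[{"dx":0,"dy":0,"dz":0,"rx":-0.019,"ry":-0.107,"rz":0.003},{"dx":0,"dy":0,"dz":0,"rx":-0.019,"ry":-0.107,"rz":0.003},{"dx":0,"dy":0,"dz":0,"rx":-0.019,"ry":-0.107,"rz":0.002},{"dx":0,"dy":0,"dz":-0.015,"rx":0,"ry":0,"rz":0},{"dx":0,"dy":0,"dz":-0.015,"rx":0,"ry":0,"rz":0}]'
python3 tgt.py 2 0.05
python3 -m inch '[{"dx":-0.002,"dy":-0.001,"dz":-0.02,"rx":0,"ry":0,"rz":0},{"dx":-0.002,"dy":-0.002,"dz":-0.015,"rx":0,"ry":0,"rz":0},{"dx":0,"dy":0,"dz":0,"rx":0,"ry":0,"rz":0},{"dx":0,"dy":0,"dz":0,"rx":0,"ry":0,"rz":0},{"dx":0,"dy":0,"dz":0,"rx":0,"ry":0,"rz":0}]'
python3 tgt.py 2 0.05
```

```text
time: 9.68
tool_pos: [0.5888, 0.2161, 0.1682]
orientation: [0.077, 0.963, -0.02, 0.256]
contact_force: [0.3, 0.4, -2.7]
grip_width: 0.0386
finger_force: 62.5
q [-0.32  0.47 -0.45  2.21  1.39  0.59 -0.52] t 9.68 d [-0.003  -0.0039 -0.0438] rot [-0.001 -0.004 -0.002] F [ 0.3  0.4 -2.7] bore-frame err [-0.0239 -0.0043 -0.0368]
time: 10.3
tool_pos: [0.5856, 0.2131, 0.1342]
orientation: [0.077, 0.963, -0.02, 0.256]
contact_force: [1.0, 0.4, -4.0]
grip_width: 0.0389
finger_force: 62.4
q [-0.33  0.53 -0.44  2.24  1.54  0.59 -0.68] t 10.3 d [ 0.0002 -0.0008 -0.0098] rot [-0.001 -0.003 -0.001] F [ 1.   0.4 -4. ] bore-frame err [-0.0046 -0.0008 -0.0086]
```

```bash

python3 -m inch '[{"dx":0,"dy":-0.001,"dz":-0.01,"rx":0,"ry":0,"rz":0},{"dx":0.0044,"dy":-0.0007,"dz":-0.0078,"rx":0,"ry":0,"rz":0},{"dx":0.0044,"dy":-0.0007,"dz":-0.0078,"rx":0,"ry":0,"rz":0},{"dx":0,"dy":0,"dz":0,"rx":0,"ry":0,"rz":0},{"dx":0,"dy":0,"dz":0,"rx":0,"ry":0,"rz":0}]'
python3 tgt.py 2 0.032
python3 - <<'E'
from h import *
s=ctrl.capture("scene");t=ctrl.capture("top");cv2.imwrite("pics/s3.png",s);cv2.imwrite("pics/t3.png",t)
cv2.imwrite("pics/z4.png",np.hstack([cv2.resize(s[180:290,350:450],(400,440),interpolation=2),cv2.resize(t[130:240,120:220],(400,440),interpolation=2)]))
E
```

```text
time: 10.92
tool_pos: [0.5939, 0.2104, 0.1077]
orientation: [0.077, 0.963, -0.021, 0.256]
contact_force: [-0.5, 0.1, -3.1]
grip_width: 0.0386
finger_force: 62.6
q [-0.33  0.58 -0.43  2.25  1.64  0.6  -0.77] t 10.93 d [0.0007 0.0004 0.0011] rot [-0.    -0.004 -0.002] F [-0.5  0.1 -3.1] bore-frame err [0.0011 0.0005 0.0006]
```

View pics/z4.png

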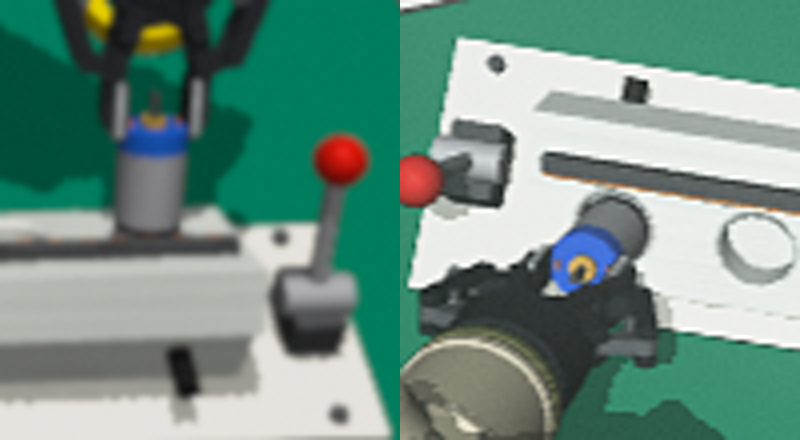

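The motor sits over bore2, concentric with its mouth (top crop, about (620,225)). Inserting now.

```bash

python3 -m inch '[{"dx":0.003,"dy":0,"dz":-0.0035,"rx":0,"ry":0,"rz":0},{"dx":0.0025,"dy":-0.0004,"dz":-0.0043,"rx":0,"ry":0,"rz":0},{"dx":0.0025,"dy":-0.0004,"dz":-0.0043,"rx":0,"ry":0,"rz":0},{"dx":0,"dy":0,"dz":0,"rx":0,"ry":0,"rz":0},{"dx":0,"dy":0,"dz":0,"rx":0,"ry":0,"rz":0}]'
python3 tgt.py 2 0.017
```

```text
time: 11.65
tool_pos: [0.6019, 0.2095, 0.0955]
orientation: [0.077, 0.963, -0.021, 0.256]
contact_force: [-0.9, -0.3, -4.6]
grip_width: 0.0385
finger_force: 62.6
q [-0.32  0.61 -0.43  2.24  1.68  0.61 -0.8 ] t 11.65 d [0.0002 0.0001 0.0003] rot [-0.    -0.004 -0.002] F [-0.9 -0.3 -4.6] bore-frame err [0.0003 0.0001 0.0002]
```

```bash

python3 -m inch '[{"dx":0.0023,"dy":-0.0003,"dz":-0.0038,"rx":0,"ry":0,"rz":0},{"dx":0.0022,"dy":-0.0004,"dz":-0.0038,"rx":0,"ry":0,"rz":0},{"dx":0.0022,"dy":-0.0004,"dz":-0.0038,"rx":0,"ry":0,"rz":0},{"dx":0,"dy":0,"dz":0,"rx":0,"ry":0,"rz":0},{"dx":0,"dy":0,"dz":0,"rx":0,"ry":0,"rz":0}]'
python3 tgt.py 2 0.004
python3 -m inch '[{"dx":0,"dy":0,"dz":0,"rx":0,"ry":0,"rz":0},{"dx":0,"dy":0,"dz":0,"rx":0,"ry":0,"rz":0},{"dx":0,"dy":0,"dz":0,"rx":0,"ry":0,"rz":0},{"dx":0,"dy":0,"dz":0,"rx":0,"ry":0,"rz":0},{"dx":0,"dy":0,"dz":0,"rx":0,"ry":0,"rz":0}]' -1
```

```text
time: 12.28
tool_pos: [0.6086, 0.2085, 0.0841]
orientation: [0.077, 0.963, -0.021, 0.256]
contact_force: [0.4, 1.8, -5.8]
grip_width: 0.0389
finger_force: 62.6
q [-0.31  0.63 -0.43  2.23  1.72  0.61 -0.82] t 12.28 d [-0.0001  0.      0.0005] rot [-0.    -0.004 -0.002] F [ 0.4  1.8 -5.8] bore-frame err [ 0.0001 -0.      0.0005]
time: 12.9
tool_pos: [0.6087, 0.2085, 0.0844]
orientation: [0.077, 0.963, -0.021, 0.256]
contact_force: [0.0, 0.4, 0.1]
grip_width: 0.0852
finger_force: 0.0
```

```bash

python3 -m inch '[{"dx":-0.015,"dy":0.0024,"dz":0.026,"rx":0,"ry":0,"rz":0},{"dx":-0.015,"dy":0.0024,"dz":0.026,"rx":0,"ry":0,"rz":0},{"dx":-0.015,"dy":0.0024,"dz":0.026,"rx":0,"ry":0,"rz":0},{"dx":0,"dy":-0.03,"dz":0.02,"rx":0,"ry":0,"rz":0},{"dx":0,"dy":-0.05,"dz":0.02,"rx":0,"ry":0,"rz":0}]'
python3 -m inch '[{"dx":0,"dy":-0.05,"dz":0,"rx":0.0168,"ry":0.1034,"rz":0},{"dx":0,"dy":-0.05,"dz":0,"rx":0.0168,"ry":0.1034,"rz":0},{"dx":0,"dy":-0.05,"dz":0,"rx":0.0168,"ry":0.1034,"rz":0},{"dx":0,"dy":-0.05,"dz":0,"rx":0.0168,"ry":0.1034,"rz":0},{"dx":0,"dy":-0.05,"dz":0,"rx":0.0168,"ry":0.1034,"rz":0}]'
python3 - <<'E'
from h import *
from tgt import F,n
s=ctrl.capture("scene");t=ctrl.capture("top");cv2.imwrite("pics/s4.png",s);cv2.imwrite("pics/t4.png",t)
E=F[2]+.08*n
for nm,im in(("scene",s),("top",t)):
    p=proj(nm,E).astype(int); print(nm,p,blobs(im,(12,90,60),(32,255,255),4,(p[0]-12,p[1]-12,p[0]+12,p[1]+12))[0])
o=ctrl.sense(); print(o["tool_pos"],o["joint_positions"].round(2)); print(R.from_quat(o["orientation"]).as_matrix().T.round(3))
E
```

```text
time: 13.52
tool_pos: [0.5638, 0.1369, 0.2032]
orientation: [0.076, 0.963, -0.02, 0.256]
contact_force: [1.0, -0.6, -0.3]
grip_width: 0.0855
finger_force: 0.0
time: 14.15
tool_pos: [0.5637, -0.0658, 0.2002]
orientation: [0.08, 0.995, -0.017, 0.051]
contact_force: [1.2, 0.7, -0.1]
grip_width: 0.0853
finger_force: 0.0
scene [387 220] [([387.0, 218.4], 8, [385, 218, 5, 2])]
top [168 193] [([167.1, 197.6], 19, [164, 196, 6, 5])]
[ 0.56493179 -0.07332688  0.198959  ] [ 0.47  0.45 -0.65  2.02  0.49  0.73  0.92]
[[-0.98   0.169 -0.104]
 [ 0.173  0.985 -0.028]
 [ 0.097 -0.045 -0.994]]
```

```bash

python3 - <<'E'
from h import *
from tgt import F,n,u,yh
X,e=tri((387,218.4),(167.1,197.6)); d=X-F[2]; print(X,e,"bore2 frame",d@u,d@yh,d@n)
s=cv2.imread("pics/s4.png");t=cv2.imread("pics/t4.png")
cv2.imwrite("pics/z5.png",np.hstack([cv2.resize(s[190:270,350:430],(400,400),interpolation=2),cv2.resize(t[150:230,130:210],(400,400),interpolation=2)]))
E
```

```text
[0.58047521 0.21543036 0.11401159] 0.00047481003365407436 bore2 frame -0.01015815142231185 0.002275619745325024 0.08289671813924714
```

View pics/z5.png

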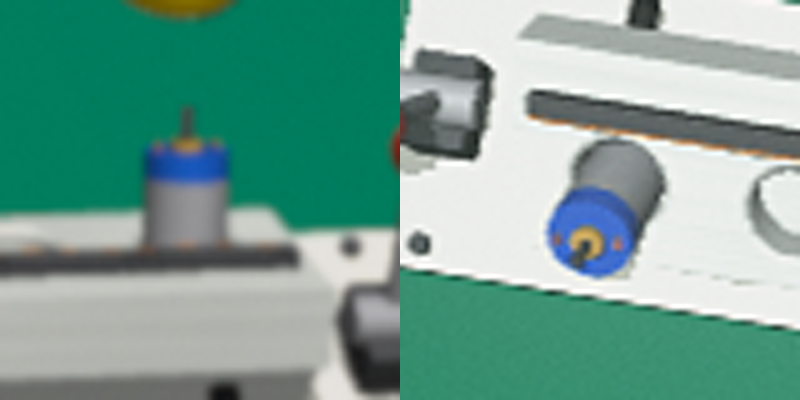

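```bash

python3 - <<'E'
from h import *
from tgt import F,n,u,yh
for nm,a,b in(("tip",(387.4,211.6),(165.6,203.6)),("boss",(387.4,219.0),(167.4,198.2))):
    X,e=tri(a,b); d=X-F[2]; print(nm,e,"bore2",[round(v,4) for v in(d@u,d@yh,d@n)])
s=cv2.imread("pics/s4.png");t=cv2.imread("pics/t4.png")
# blue cap: contour + can grey + lowest visible can-edge lines in top view
for nm,im,roi in(("top",t,(155,180,182,210)),("scene",s,(375,210,400,245))):
    b,m=blobs(im,(100,120,60),(125,255,255),10,roi); print(nm,b)
    c=max(cv2.findContours(m,0,2)[0],key=cv2.contourArea); print(cv2.fitEllipse(cv2.convexHull(c)))
for th in(0,.07,.14):
    x0=-.003+.029*th; print(th,[(proj(nm,F[2]+u*(x0-z*th)+n*z).round(1)) for z in(.075,.08,.097) for nm in("scene","top")])
E
```

```text
tip 0.003208057821346407 bore2 [np.float64(-0.0193), np.float64(0.003), np.float64(0.098)]
boss 0.0014617805212904695 bore2 [np.float64(-0.0126), np.float64(0.0031), np.float64(0.0803)]
top [([168.6, 195.2], 180, [160, 188, 17, 17])]
((168.20704650878906, 195.96310424804688), (16.842559814453125, 17.46303939819336), 177.2608642578125)
scene [([386.6, 222.8], 101, [379, 219, 16, 8])]
((386.4830017089844, 222.29971313476562), (7.983180046081543, 19.65508270263672), 90.96206665039062)
0 [array([386.8, 222.3]), array([169.2, 193.9]), array([386.9, 220.4]), array([168.6, 194.6]), array([387.3, 214. ]), array([166.6, 197.2])]
0.07 [array([386.4, 221.8]), array([169.1, 195.1]), array([386.5, 219.9]), array([168.5, 196. ]), array([386.8, 213.5]), array([166.5, 199. ])]
0.14 [array([386.1, 221.4]), array([169. , 196.3]), array([386.1, 219.5]), array([168.5, 197.3]), array([386.3, 212.9]), array([166.4, 200.9])]
```

The bore2 motor is in its bore but leans about 0.14 rad toward the robot: the boss is at (167,198) in the top view, against about (168.6,194.6) if upright. I released it 4 mm high and centred. I'll straighten it later, and release the next ones home and against the low wall.

```bash

python3 -m inch '[{"dx":-0.0018,"dy":-0.0533,"dz":0,"rx":0.015,"ry":0.032,"rz":0},{"dx":-0.0018,"dy":-0.0533,"dz":0,"rx":0.015,"ry":0.032,"rz":0},{"dx":-0.0018,"dy":-0.0533,"dz":0,"rx":0.015,"ry":0.032,"rz":0},{"dx":-0.0018,"dy":-0.0533,"dz":0,"rx":0,"ry":0,"rz":0},{"dx":-0.0018,"dy":-0.0533,"dz":0,"rx":0,"ry":0,"rz":0}]'
python3 -m inch '[{"dx":0,"dy":0,"dz":-0.03,"rx":0,"ry":0,"rz":0},{"dx":0,"dy":0,"dz":0,"rx":0,"ry":0,"rz":0},{"dx":0,"dy":0,"dz":0,"rx":0,"ry":0,"rz":0},{"dx":0,"dy":0,"dz":0,"rx":0,"ry":0,"rz":0},{"dx":0,"dy":0,"dz":0,"rx":0,"ry":0,"rz":0}]'
python3 - <<'E'
from h import *
o=ctrl.sense(); print(o["tool_pos"],o["joint_positions"].round(2)); print(R.from_quat(o["orientation"]).as_matrix().T.round(3))
E
```

```text
time: 14.88
tool_pos: [0.5547, -0.333, 0.1994]
orientation: [0.081, 0.997, 0.001, 0.002]
contact_force: [-0.1, -0.1, 0.1]
grip_width: 0.0857
finger_force: 0.0
time: 15.5
tool_pos: [0.5554, -0.3312, 0.1705]
orientation: [0.08, 0.997, 0.001, 0.003]
contact_force: [-0.2, 0.1, 0.0]
grip_width: 0.0853
finger_force: 0.0
[ 0.55544479 -0.33118044  0.17049394] [ 0.87  0.61 -0.64  1.8   0.46  0.88  1.42]
[[-0.987  0.16  -0.006]
 [ 0.16   0.987  0.001]
 [ 0.006  0.001 -1.   ]]
```

```bash

python3 -m inch '[{"dx":0.001,"dy":-0.0085,"dz":-0.02,"rx":0,"ry":0,"rz":0},{"dx":0,"dy":0,"dz":-0.055,"rx":0,"ry":0,"rz":0},{"dx":0,"dy":0,"dz":-0.0535,"rx":0,"ry":0,"rz":0},{"dx":0,"dy":0,"dz":0,"rx":0,"ry":0,"rz":0},{"dx":0,"dy":0,"dz":0,"rx":0,"ry":0,"rz":0}]'
python3 -m inch '[{"dx":0,"dy":0,"dz":0,"rx":0,"ry":0,"rz":0},{"dx":0,"dy":0,"dz":0,"rx":0,"ry":0,"rz":0},{"dx":0,"dy":0,"dz":0,"rx":0,"ry":0,"rz":0},{"dx":0,"dy":0,"dz":0,"rx":0,"ry":0,"rz":0},{"dx":0,"dy":0,"dz":0,"rx":0,"ry":0,"rz":0}]' 1
python3 -m inch '[{"dx":0,"dy":0,"dz":0.03,"rx":0,"ry":0,"rz":0},{"dx":0,"dy":0,"dz":0.06,"rx":0,"ry":0,"rz":0},{"dx":0,"dy":0,"dz":0.06,"rx":0,"ry":0,"rz":0},{"dx":0,"dy":0.05,"dz":0.01,"rx":0,"ry":0,"rz":0},{"dx":0,"dy":0.05,"dz":0,"rx":0,"ry":0,"rz":0}]'
python3 -m inch '[{"dx":0,"dy":0.05,"dz":0,"rx":0,"ry":0,"rz":0},{"dx":0,"dy":0.05,"dz":0,"rx":0,"ry":0,"rz":0},{"dx":0,"dy":0.05,"dz":0,"rx":0,"ry":0,"rz":0},{"dx":0,"dy":0.05,"dz":0,"rx":0,"ry":0,"rz":0},{"dx":0,"dy":0.05,"dz":0,"rx":0,"ry":0,"rz":0}]'; python3 tgt.py 1 0.05
```

```text
time: 16.12
tool_pos: [0.5567, -0.3402, 0.042]
orientation: [0.081, 0.997, 0.001, 0.003]
contact_force: [0.1, -0.5, 0.6]
grip_width: 0.0852
finger_force: 0.0
time: 16.75
tool_pos: [0.5569, -0.3408, 0.0429]
orientation: [0.081, 0.997, 0.0, 0.004]
contact_force: [-1.5, -1.1, 8.8]
grip_width: 0.0393
finger_force: 59.2
time: 17.38
tool_pos: [0.556, -0.2396, 0.2028]
orientation: [0.082, 0.997, 0.0, 0.004]
contact_force: [0.3, 0.6, -3.3]
grip_width: 0.039
finger_force: 61.6
time: 18.0
tool_pos: [0.5554, 0.0113, 0.2014]
orientation: [0.081, 0.997, 0.001, 0.002]
contact_force: [0.5, 0.2, -2.7]
grip_width: 0.0395
finger_force: 61.6
q [ 0.37  0.48 -0.69  1.97  0.41  0.83  0.86] t 18.0 d [ 0.0158  0.1123 -0.0771] rot [-0.085 -0.512 -0.   ] F [ 0.5  0.2 -2.7] bore-frame err [-0.0407  0.1134 -0.0655]
```

```bash

python3 -m inch '[{"dx":0.003,"dy":0.0225,"dz":0,"rx":-0.017,"ry":-0.1025,"rz":0},{"dx":0.003,"dy":0.0225,"dz":0,"rx":-0.017,"ry":-0.1025,"rz":0},{"dx":0.003,"dy":0.0225,"dz":0,"rx":-0.017,"ry":-0.1025,"rz":0},{"dx":0.003,"dy":0.0225,"dz":0,"rx":-0.017,"ry":-0.1025,"rz":0},{"dx":0.003,"dy":0.0225,"dz":0,"rx":-0.017,"ry":-0.1025,"rz":0}]'
python3 -m inch '[{"dx":0,"dy":0,"dz":-0.03,"rx":0,"ry":0,"rz":0},{"dx":0,"dy":0,"dz":-0.03,"rx":0,"ry":0,"rz":0},{"dx":0,"dy":0,"dz":0,"rx":0,"ry":0,"rz":0},{"dx":0,"dy":0,"dz":0,"rx":0,"ry":0,"rz":0},{"dx":0,"dy":0,"dz":0,"rx":0,"ry":0,"rz":0}]';  python3 tgt.py 1 0.032
```

```text
time: 18.62
tool_pos: [0.5702, 0.1094, 0.2009]
orientation: [0.079, 0.968, -0.023, 0.236]
contact_force: [1.2, -0.7, -3.1]
grip_width: 0.0393
finger_force: 61.5
time: 19.25
tool_pos: [0.5715, 0.1083, 0.1416]
orientation: [0.08, 0.968, -0.024, 0.236]
contact_force: [0.2, 0.5, -1.3]
grip_width: 0.0389
finger_force: 61.5
q [-0.29  0.44 -0.21  2.33  1.63  0.38 -0.63] t 19.25 d [ 0.0086  0.0138 -0.0329] rot [ 0.    -0.046  0.006] F [ 0.2  0.5 -1.3] bore-frame err [-0.011   0.015  -0.0317]
```

```bash

python3 -m inch '[{"dx":-0.0083,"dy":0.0165,"dz":-0.0063,"rx":0,"ry":-0.046,"rz":0.006},{"dx":0,"dy":0,"dz":0,"rx":0,"ry":0,"rz":0},{"dx":0.0078,"dy":-0.0013,"dz":-0.0137,"rx":0,"ry":0,"rz":0},{"dx":0.0078,"dy":-0.0013,"dz":-0.0137,"rx":0,"ry":0,"rz":0},{"dx":0,"dy":0,"dz":0,"rx":0,"ry":0,"rz":0}]';  python3 tgt.py 1 0.032
```

```text
time: 19.88
tool_pos: [0.579, 0.1221, 0.1067]
orientation: [0.078, 0.963, -0.021, 0.257]
contact_force: [0.8, -0.0, -3.6]
grip_width: 0.0384
finger_force: 62.3
q [-0.27  0.54 -0.3   2.37  1.92  0.49 -0.95] t 19.88 d [0.0011 0.     0.002 ] rot [ 0.001 -0.002 -0.   ] F [ 0.8 -0.  -3.6] bore-frame err [0.002  0.0002 0.0012]
```

```bash

python3 -m inch '[{"dx":0.0035,"dy":-0.0006,"dz":-0.0061,"rx":0,"ry":0,"rz":0},{"dx":0.0035,"dy":-0.0006,"dz":-0.0061,"rx":0,"ry":0,"rz":0},{"dx":0,"dy":0,"dz":0,"rx":0,"ry":0,"rz":0},{"dx":0,"dy":0,"dz":0,"rx":0,"ry":0,"rz":0},{"dx":0,"dy":0,"dz":0,"rx":0,"ry":0,"rz":0}]';  python3 tgt.py 1 0.018
```

```text
time: 20.5
tool_pos: [0.5852, 0.1212, 0.0945]
orientation: [0.077, 0.963, -0.021, 0.257]
contact_force: [2.5, 0.2, -2.6]
grip_width: 0.039
finger_force: 62.4
q [-0.26  0.57 -0.31  2.36  1.96  0.51 -0.98] t 20.5 d [ 0.0019 -0.0002  0.0021] rot [ 0.001 -0.001 -0.001] F [ 2.5  0.2 -2.6] bore-frame err [0.0027 0.0001 0.0008]
```

```bash

python3 -m inch '[{"dx":0.0035,"dy":-0.0006,"dz":-0.0061,"rx":0,"ry":0,"rz":0},{"dx":0.0038,"dy":-0.0006,"dz":-0.0061,"rx":0,"ry":0,"rz":0},{"dx":0,"dy":0,"dz":0,"rx":0,"ry":0,"rz":0},{"dx":0.0011,"dy":-0.0002,"dz":-0.0018,"rx":0,"ry":0,"rz":0},{"dx":0,"dy":0,"dz":0,"rx":0,"ry":0,"rz":0}]';  python3 tgt.py 1 0.00
python3 -m inch '[{"dx":0.0006,"dy":-0.0001,"dz":-0.001,"rx":0,"ry":0,"rz":0},{"dx":0,"dy":0,"dz":0,"rx":0,"ry":0,"rz":0},{"dx":0.0006,"dy":-0.0001,"dz":-0.001,"rx":0,"ry":0,"rz":0},{"dx":0,"dy":0,"dz":0,"rx":0,"ry":0,"rz":0},{"dx":0,"dy":0,"dz":0,"rx":0,"ry":0,"rz":0}]';  python3 tgt.py 1 0.00
```

```text
time: 21.12
tool_pos: [0.5936, 0.1198, 0.0802]
orientation: [0.077, 0.963, -0.021, 0.257]
contact_force: [2.3, 2.3, -3.8]
grip_width: 0.0391
finger_force: 62.3
q [-0.24  0.6  -0.32  2.35  2.    0.53 -1.01] t 21.12 d [ 0.0024 -0.0003  0.0007] rot [ 0.001 -0.002 -0.001] F [ 2.3  2.3 -3.8] bore-frame err [ 0.0024  0.0001 -0.0005]
time: 21.75
tool_pos: [0.5938, 0.1196, 0.0793]
orientation: [0.077, 0.963, -0.021, 0.258]
contact_force: [-11.3, -0.0, 16.3]
grip_width: 0.0391
finger_force: 65.0
q [-0.24  0.6  -0.33  2.35  2.01  0.54 -1.01] t 21.75 d [ 0.0021 -0.      0.0016] rot [ 0.001 -0.001 -0.002] F [-11.3  -0.   16.3] bore-frame err [0.0026 0.0003 0.0004]
```

```bash

python3 -m inch '[{"dx":0,"dy":0,"dz":0,"rx":0,"ry":0,"rz":0},{"dx":0,"dy":0,"dz":0,"rx":0,"ry":0,"rz":0},{"dx":0,"dy":0,"dz":0,"rx":0,"ry":0,"rz":0},{"dx":-0.01,"dy":0.0016,"dz":0.0173,"rx":0,"ry":0,"rz":0},{"dx":-0.015,"dy":0.0024,"dz":0.026,"rx":0,"ry":0,"rz":0}]' -1
python3 -m inch '[{"dx":-0.015,"dy":0.0024,"dz":0.026,"rx":0,"ry":0,"rz":0},{"dx":0,"dy":-0.02,"dz":0.04,"rx":0,"ry":0,"rz":0},{"dx":0,"dy":-0.05,"dz":0.01,"rx":0.0168,"ry":0.1034,"rz":0},{"dx":0,"dy":-0.05,"dz":0,"rx":0.0168,"ry":0.1034,"rz":0},{"dx":0,"dy":-0.05,"dz":0,"rx":0.0168,"ry":0.1034,"rz":0}]'
python3 - <<'E'
from h import *
from tgt import F,n,u,yh
s=ctrl.capture("scene");t=ctrl.capture("top");cv2.imwrite("pics/s5.png",s);cv2.imwrite("pics/t5.png",t)
for b in(1,2):
  for nm,im in(("scene",s),("top",t)):
    p=proj(nm,F[b]+.07*n-.003*u).astype(int); B,m=blobs(im,(100,120,60),(125,255,255),20,(p[0]-16,p[1]-16,p[0]+16,p[1]+16))
    print(b,nm,B,"brass",blobs(im,(12,90,60),(32,255,255),4,(p[0]-12,p[1]-12,p[0]+12,p[1]+12))[0],"upright boss",proj(nm,F[b]+.08*n-.003*u).round(1),"capmid",proj(nm,F[b]+.068*n-.003*u).round(1))
o=ctrl.sense(); print(o["tool_pos"],R.from_quat(o["orientation"]).as_matrix().T[2].round(3))
E
```

```text
time: 22.38
tool_pos: [0.5695, 0.1231, 0.1212]
orientation: [0.078, 0.963, -0.022, 0.257]
contact_force: [-0.6, 0.4, 0.2]
grip_width: 0.0855
finger_force: 0.0
time: 23.0
tool_pos: [0.554, 0.0249, 0.1886]
orientation: [0.082, 0.98, -0.035, 0.18]
contact_force: [-0.1, -1.1, 0.1]
grip_width: 0.0853
finger_force: 0.0
1 scene [([351.8, 225.6], 129, [344, 220, 17, 11])] brass [([352.1, 220.9], 14, [350, 220, 5, 3])] upright boss [351.6 221.6] capmid [351.4 226. ]
1 top [([204.9, 197.3], 156, [197, 191, 17, 17])] brass [([204.1, 199.3], 14, [202, 198, 6, 4])] upright boss [205.3 200.3] capmid [206.3 198.5]
2 scene [([386.6, 222.8], 101, [379, 219, 16, 8])] brass [([387.0, 218.4], 8, [385, 218, 5, 2])] upright boss [386.9 220.4] capmid [386.6 224.9]
2 top [([168.6, 195.2], 179, [160, 188, 17, 17])] brass [([167.1, 197.6], 19, [164, 196, 6, 5])] upright boss [168.6 194.6] capmid [170.  192.8]
[0.55476276 0.02058423 0.188607  ] [ 0.346 -0.102 -0.933]
```

```bash

python3 -m inch '[{"dx":-0.0192,"dy":-0.0518,"dz":0.004,"rx":0.021,"ry":0.0706,"rz":0},{"dx":-0.0192,"dy":-0.0518,"dz":0.004,"rx":0.021,"ry":0.0706,"rz":0},{"dx":-0.0192,"dy":-0.0518,"dz":0,"rx":0.021,"ry":0.0706,"rz":0},{"dx":-0.0192,"dy":-0.0518,"dz":0,"rx":0.021,"ry":0.0706,"rz":0},{"dx":-0.0192,"dy":-0.0518,"dz":0,"rx":0.021,"ry":0.0706,"rz":0}]'
python3 -m inch '[{"dx":0,"dy":0,"dz":-0.03,"rx":0,"ry":0,"rz":0},{"dx":0,"dy":0,"dz":0,"rx":0,"ry":0,"rz":0},{"dx":0,"dy":0,"dz":0,"rx":0,"ry":0,"rz":0},{"dx":0,"dy":0,"dz":0,"rx":0,"ry":0,"rz":0},{"dx":0,"dy":0,"dz":0,"rx":0,"ry":0,"rz":0}]'
python3 - <<'E'
from h import *
o=ctrl.sense(); print(o["tool_pos"],o["joint_positions"].round(2)); print(R.from_quat(o["orientation"]).as_matrix().T.round(3))
E
```

```text
time: 23.72
tool_pos: [0.4642, -0.2206, 0.1946]
orientation: [0.085, 0.996, -0.003, 0.011]
contact_force: [0.8, -0.6, -0.0]
grip_width: 0.0854
finger_force: 0.0
time: 24.35
tool_pos: [0.4655, -0.2186, 0.1653]
orientation: [0.084, 0.996, -0.003, 0.013]
contact_force: [0.0, 0.6, -0.9]
grip_width: 0.0857
finger_force: 0.0
[ 0.46554405 -0.21855489  0.16533868] [ 0.73  0.44 -0.55  2.11  0.38  0.65  1.33]
[[-0.986  0.167 -0.026]
 [ 0.167  0.986 -0.004]
 [ 0.025 -0.009 -1.   ]]
```

```bash

python3 -m inch '[{"dx":-0.0072,"dy":-0.0205,"dz":-0.015,"rx":0.009,"ry":0.025,"rz":0},{"dx":0,"dy":0,"dz":-0.054,"rx":0,"ry":0,"rz":0},{"dx":0,"dy":0,"dz":-0.0545,"rx":0,"ry":0,"rz":0},{"dx":0,"dy":0,"dz":0,"rx":0,"ry":0,"rz":0},{"dx":0,"dy":0,"dz":0,"rx":0,"ry":0,"rz":0}]'
python3 -m inch '[{"dx":0,"dy":0,"dz":0,"rx":0,"ry":0,"rz":0},{"dx":0,"dy":0,"dz":0,"rx":0,"ry":0,"rz":0},{"dx":0,"dy":0,"dz":0,"rx":0,"ry":0,"rz":0},{"dx":0,"dy":0,"dz":0,"rx":0,"ry":0,"rz":0},{"dx":0,"dy":0,"dz":0,"rx":0,"ry":0,"rz":0}]' 1
python3 -m inch '[{"dx":0,"dy":0,"dz":0.03,"rx":0,"ry":0,"rz":0},{"dx":0,"dy":0,"dz":0.06,"rx":0,"ry":0,"rz":0},{"dx":0,"dy":0,"dz":0.06,"rx":0,"ry":0,"rz":0},{"dx":0.017,"dy":0.046,"dz":0.01,"rx":0,"ry":0,"rz":0},{"dx":0.017,"dy":0.046,"dz":0,"rx":0,"ry":0,"rz":0}]'; python3 tgt.py 0 0.05
```

```text
time: 24.98
tool_pos: [0.4582, -0.24, 0.0419]
orientation: [0.084, 0.996, 0.0, -0.0]
contact_force: [0.0, -0.3, -0.1]
grip_width: 0.0853
finger_force: 0.0
time: 25.6
tool_pos: [0.4585, -0.2402, 0.0427]
orientation: [0.085, 0.996, -0.0, 0.001]
contact_force: [-1.2, -0.2, 14.0]
grip_width: 0.0394
finger_force: 58.6
time: 26.22
tool_pos: [0.4923, -0.1478, 0.203]
orientation: [0.086, 0.996, -0.0, 0.001]
contact_force: [0.7, 0.5, -3.1]
grip_width: 0.0388
finger_force: 61.9
q [ 0.63  0.41 -0.61  2.05  0.33  0.78  1.22] t 26.23 d [ 0.0641  0.183  -0.0789] rot [-0.086 -0.514  0.011] F [ 0.7  0.5 -3.1] bore-frame err [-0.0102  0.1909 -0.0852]
```

```bash

python3 -m inch '[{"dx":0.0128,"dy":0.037,"dz":0,"rx":-0.017,"ry":-0.103,"rz":0.002},{"dx":0.0128,"dy":0.037,"dz":0,"rx":-0.017,"ry":-0.103,"rz":0.002},{"dx":0.0128,"dy":0.037,"dz":0,"rx":-0.017,"ry":-0.103,"rz":0.002},{"dx":0.0128,"dy":0.037,"dz":0,"rx":-0.017,"ry":-0.103,"rz":0.002},{"dx":0.0128,"dy":0.037,"dz":0,"rx":-0.017,"ry":-0.103,"rz":0.002}]'
python3 -m inch '[{"dx":0,"dy":0,"dz":-0.025,"rx":0,"ry":0,"rz":0},{"dx":0,"dy":0,"dz":-0.03,"rx":0,"ry":0,"rz":0},{"dx":0,"dy":0,"dz":0,"rx":0,"ry":0,"rz":0},{"dx":0,"dy":0,"dz":0,"rx":0,"ry":0,"rz":0},{"dx":0,"dy":0,"dz":0,"rx":0,"ry":0,"rz":0}]';  python3 tgt.py 0 0.032
```

```text
time: 26.85
tool_pos: [0.5486, -0.0041, 0.2001]
orientation: [0.082, 0.973, -0.028, 0.216]
contact_force: [1.1, -1.0, -2.8]
grip_width: 0.0388
finger_force: 61.9
time: 27.48
tool_pos: [0.5497, -0.0078, 0.1595]
orientation: [0.083, 0.972, -0.031, 0.215]
contact_force: [0.1, -0.5, -3.2]
grip_width: 0.0388
finger_force: 62.0
q [-0.18  0.36 -0.03  2.38  1.61  0.19 -0.38] t 27.48 d [ 0.0155  0.0416 -0.051 ] rot [ 0.01  -0.089  0.016] F [ 0.1 -0.5 -3.2] bore-frame err [-0.018   0.0435 -0.0485]
```

```bash

python3 -m inch '[{"dx":-0.0032,"dy":0.0152,"dz":-0.0033,"rx":0.003,"ry":-0.03,"rz":0.005},{"dx":-0.0032,"dy":0.0152,"dz":-0.0033,"rx":0.003,"ry":-0.03,"rz":0.005},{"dx":-0.0032,"dy":0.0152,"dz":-0.0033,"rx":0.003,"ry":-0.03,"rz":0.005},{"dx":0,"dy":0,"dz":0,"rx":0,"ry":0,"rz":0},{"dx":0,"dy":0,"dz":0,"rx":0,"ry":0,"rz":0}]';  python3 tgt.py 0 0.032
```

```text
time: 28.1
tool_pos: [0.5402, 0.0373, 0.1492]
orientation: [0.078, 0.963, -0.022, 0.258]
contact_force: [0.5, -0.6, -2.5]
grip_width: 0.0388
finger_force: 61.9
q [-0.11  0.4  -0.3   2.46  2.01  0.41 -0.9 ] t 28.1 d [ 0.025  -0.0035 -0.0407] rot [0.002 0.    0.001] F [ 0.5 -0.6 -2.5] bore-frame err [ 0.0015  0.0006 -0.0479]
```

```bash

python3 -m inch '[{"dx":0.0062,"dy":-0.0008,"dz":-0.0108,"rx":0,"ry":0,"rz":0},{"dx":0.0062,"dy":-0.0008,"dz":-0.0108,"rx":0,"ry":0,"rz":0},{"dx":0.0062,"dy":-0.0008,"dz":-0.0108,"rx":0,"ry":0,"rz":0},{"dx":0.0062,"dy":-0.0008,"dz":-0.0108,"rx":0,"ry":0,"rz":0},{"dx":0,"dy":0,"dz":0,"rx":0,"ry":0,"rz":0}]';  python3 tgt.py 0 0.03
python3 -m inch '[{"dx":0.0025,"dy":-0.0004,"dz":-0.0043,"rx":0,"ry":0,"rz":0},{"dx":0.0025,"dy":-0.0004,"dz":-0.0043,"rx":0,"ry":0,"rz":0},{"dx":0.0025,"dy":-0.0004,"dz":-0.0043,"rx":0,"ry":0,"rz":0},{"dx":0,"dy":0,"dz":0,"rx":0,"ry":0,"rz":0},{"dx":0,"dy":0,"dz":0,"rx":0,"ry":0,"rz":0}]';  python3 tgt.py 0 0.00
```

```text
time: 28.72
tool_pos: [0.5647, 0.0348, 0.1043]
orientation: [0.078, 0.963, -0.022, 0.257]
contact_force: [0.5, -0.0, -3.4]
grip_width: 0.0391
finger_force: 61.9
q [-0.04  0.53 -0.37  2.44  2.15  0.5  -1.01] t 28.73 d [ 0.0016 -0.0011  0.0024] rot [ 0.002 -0.001  0.   ] F [ 0.5 -0.  -3.4] bore-frame err [ 0.0027 -0.0008  0.0012]
time: 29.35
tool_pos: [0.5721, 0.0338, 0.0927]
orientation: [0.078, 0.963, -0.022, 0.258]
contact_force: [0.2, -0.8, -2.9]
grip_width: 0.039
finger_force: 61.9
q [-0.03  0.56 -0.38  2.44  2.18  0.53 -1.04] t 29.35 d [ 0.009  -0.0026 -0.0119] rot [ 0.002  0.    -0.   ] F [ 0.2 -0.8 -2.9] bore-frame err [ 0.0021 -0.0011 -0.015 ]
```

```bash

python3 -m inch '[{"dx":0.0035,"dy":-0.001,"dz":-0.0061,"rx":0,"ry":0,"rz":0},{"dx":0.0035,"dy":-0.001,"dz":-0.0061,"rx":0,"ry":0,"rz":0},{"dx":0.0005,"dy":-0.0001,"dz":-0.0009,"rx":0,"ry":0,"rz":0},{"dx":0,"dy":0,"dz":0,"rx":0,"ry":0,"rz":0},{"dx":0,"dy":0,"dz":0,"rx":0,"ry":0,"rz":0}]';  python3 tgt.py 0 0.0
python3 -m inch '[{"dx":0.0005,"dy":-0.0001,"dz":-0.0009,"rx":0,"ry":0,"rz":0},{"dx":0,"dy":0,"dz":0,"rx":0,"ry":0,"rz":0},{"dx":0.0005,"dy":-0.0001,"dz":-0.0009,"rx":0,"ry":0,"rz":0},{"dx":0,"dy":0,"dz":0,"rx":0,"ry":0,"rz":0},{"dx":0,"dy":0,"dz":0,"rx":0,"ry":0,"rz":0}]';  python3 tgt.py 0 0.00
```

```text
time: 29.98
tool_pos: [0.5791, 0.0317, 0.0794]
orientation: [0.077, 0.963, -0.022, 0.258]
contact_force: [-5.6, 1.6, 4.8]
grip_width: 0.0393
finger_force: 62.8
q [-0.01  0.6  -0.39  2.43  2.21  0.55 -1.05] t 29.98 d [ 0.0019 -0.0005  0.0014] rot [ 0.002 -0.    -0.001] F [-5.6  1.6  4.8] bore-frame err [ 0.0024 -0.0002  0.0002]
time: 30.6
tool_pos: [0.579, 0.0316, 0.0789]
orientation: [0.077, 0.963, -0.022, 0.258]
contact_force: [-20.0, -0.9, 30.1]
grip_width: 0.0389
finger_force: 66.0
q [-0.01  0.6  -0.39  2.43  2.21  0.56 -1.05] t 30.6 d [ 0.0021 -0.0003  0.0019] rot [ 0.002  0.001 -0.002] F [-20.   -0.9  30.1] bore-frame err [0.0028 0.     0.0005]
```

```bash

python3 -m inch '[{"dx":0,"dy":0,"dz":0,"rx":0,"ry":0,"rz":0},{"dx":0,"dy":0,"dz":0,"rx":0,"ry":0,"rz":0},{"dx":0,"dy":0,"dz":0,"rx":0,"ry":0,"rz":0},{"dx":-0.01,"dy":0.0016,"dz":0.0173,"rx":0,"ry":0,"rz":0},{"dx":-0.015,"dy":0.0024,"dz":0.026,"rx":0,"ry":0,"rz":0}]' -1
python3 -m inch '[{"dx":-0.02,"dy":0.0032,"dz":0.0347,"rx":0,"ry":0,"rz":0},{"dx":0.0073,"dy":0.0444,"dz":0,"rx":0,"ry":0,"rz":0},{"dx":0.0073,"dy":0.0444,"dz":0,"rx":0,"ry":0,"rz":0},{"dx":0.0073,"dy":0.0444,"dz":0,"rx":0,"ry":0,"rz":0},{"dx":0.0073,"dy":0.0444,"dz":0,"rx":0,"ry":0,"rz":0}]'
python3 - <<'E'
from h import *
from tgt import F,n,u,yh
s=ctrl.capture("scene");t=ctrl.capture("top");cv2.imwrite("pics/s6.png",s);cv2.imwrite("pics/t6.png",t)
for b in(0,1,2):
  r=[]
  for nm,im in(("scene",s),("top",t)):
    p=proj(nm,F[b]+.07*n-.003*u).astype(int)
    print(b,nm,"brass",blobs(im,(12,90,60),(32,255,255),4,(p[0]-12,p[1]-12,p[0]+12,p[1]+12))[0],"upright boss",proj(nm,F[b]+.08*n-.003*u).round(1))
E
python3 tgt.py 2 0.0
```

```text
time: 31.22
tool_pos: [0.5554, 0.0354, 0.1205]
orientation: [0.078, 0.963, -0.022, 0.257]
contact_force: [0.4, -0.2, 0.0]
grip_width: 0.0853
finger_force: 0.0
time: 31.85
tool_pos: [0.565, 0.2179, 0.1557]
orientation: [0.078, 0.963, -0.022, 0.258]
contact_force: [1.5, 0.0, 0.3]
grip_width: 0.0851
finger_force: 0.0
0 scene brass [([304.5, 223.2], 24, [304, 216, 3, 14]), ([316.9, 221.9], 14, [315, 221, 5, 3])] upright boss [316.3 222.6]
0 top brass [([241.4, 206.2], 22, [239, 204, 6, 6])] upright boss [241.9 206.2]
1 scene brass [([352.2, 221.1], 12, [350, 220, 5, 3])] upright boss [351.6 221.6]
1 top brass [([204.6, 200.0], 20, [202, 198, 6, 6])] upright boss [205.3 200.3]
2 scene brass [([387.0, 218.4], 8, [385, 218, 5, 2])] upright boss [386.9 220.4]
2 top brass [([167.1, 197.6], 19, [164, 196, 6, 5])] upright boss [168.6 194.6]
q [-0.51  0.46 -0.25  2.26  1.46  0.5  -0.64] t 31.95 d [ 0.045  -0.0148 -0.0747] rot [-0.002  0.001 -0.006] F [-0.  -0.4  0.5] bore-frame err [ 0.0032 -0.0073 -0.0881]
```

```bash

python3 -m inch '[{"dx":-0.0034,"dy":-0.0058,"dz":-0.0014,"rx":0,"ry":0,"rz":0},{"dx":0.0109,"dy":-0.0018,"dz":-0.0191,"rx":0,"ry":0,"rz":0},{"dx":0.0109,"dy":-0.0018,"dz":-0.0191,"rx":0,"ry":0,"rz":0},{"dx":0.0109,"dy":-0.0018,"dz":-0.0191,"rx":0,"ry":0,"rz":0},{"dx":0.0109,"dy":-0.0018,"dz":-0.0191,"rx":0,"ry":0,"rz":0}]'; python3 tgt.py 2 0.0
python3 -m inch '[{"dx":0,"dy":0,"dz":0,"rx":0,"ry":0,"rz":0},{"dx":0,"dy":0,"dz":0,"rx":0,"ry":0,"rz":0},{"dx":0,"dy":0,"dz":0,"rx":0,"ry":0,"rz":0},{"dx":0,"dy":0,"dz":0,"rx":0,"ry":0,"rz":0},{"dx":0,"dy":0,"dz":0,"rx":0,"ry":0,"rz":0}]' 1; python3 tgt.py 2 0.0
python3 - <<'E'
from h import *
from tgt import F,n,u,yh
s=ctrl.capture("scene");t=ctrl.capture("top");cv2.imwrite("pics/s7.png",s);cv2.imwrite("pics/t7.png",t)
cv2.imwrite("pics/z6.png",np.hstack([cv2.resize(s[180:260,350:430],(400,400),interpolation=2),cv2.resize(t[150:230,130:210],(400,400),interpolation=2)]))
E
```

```text
time: 32.58
tool_pos: [0.6049, 0.2007, 0.0773]
orientation: [0.078, 0.963, -0.022, 0.258]
contact_force: [0.9, -0.7, -0.1]
grip_width: 0.0852
finger_force: 0.0
q [-0.43  0.62 -0.25  2.26  1.81  0.52 -0.94] t 32.58 d [0.0055 0.0076 0.0038] rot [ 0.003 -0.     0.002] F [ 0.9 -0.7 -0.1] bore-frame err [0.0056 0.0084 0.0012]
time: 33.2
tool_pos: [0.6051, 0.205, 0.0797]
orientation: [0.077, 0.963, -0.02, 0.259]
contact_force: [-2.6, 2.4, 6.1]
grip_width: 0.039
finger_force: 59.7
q [-0.43  0.62 -0.25  2.26  1.8   0.52 -0.93] t 33.2 d [0.0054 0.0033 0.0014] rot [-0.     0.002 -0.002] F [-2.6  2.4  6.1] bore-frame err [ 0.0048  0.0041 -0.0012]
```

View pics/z6.png

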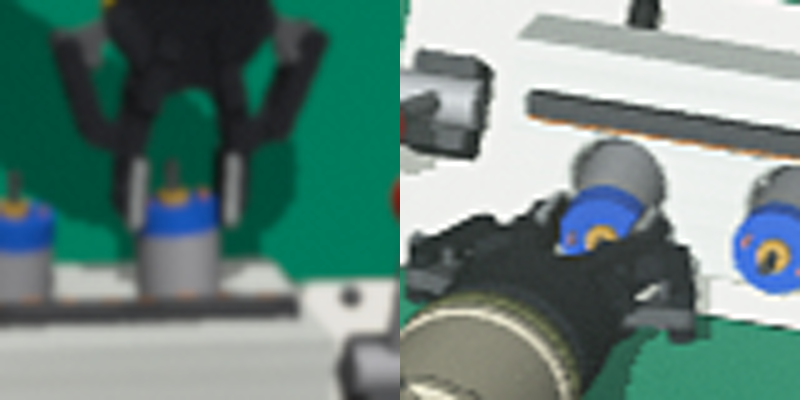

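```bash

python3 -m inch '[{"dx":-0.005,"dy":0.0008,"dz":0.0087,"rx":0,"ry":0,"rz":0},{"dx":0.0032,"dy":0.0071,"dz":0.0012,"rx":0.012,"ry":0.074,"rz":0},{"dx":0,"dy":0,"dz":0,"rx":0.012,"ry":0.074,"rz":0},{"dx":0,"dy":0,"dz":0,"rx":0,"ry":0,"rz":0},{"dx":0,"dy":0,"dz":0,"rx":0,"ry":0,"rz":0}]'; python3 tgt.py 2 0.01
python3 - <<'E'
from h import *
from tgt import F,n,u,yh
s=ctrl.capture("scene");t=ctrl.capture("top");cv2.imwrite("pics/s8.png",s);cv2.imwrite("pics/t8.png",t)
cv2.imwrite("pics/z7.png",np.hstack([cv2.resize(s[180:260,350:430],(400,400),interpolation=2),cv2.resize(t[150:230,130:210],(400,400),interpolation=2)]))
p=proj("scene",F[2]+.09*n-.003*u); print(p,proj("top",F[2]+.09*n-.003*u),proj("scene",F[2]+.107*n-.003*u))
print(blobs(s,(12,90,60),(32,255,255),3,(375,205,399,228))[0],blobs(t,(12,90,60),(32,255,255),3,(155,185,180,210))[0])
E
```

```text
time: 33.92
tool_pos: [0.6023, 0.209, 0.0877]
orientation: [0.08, 0.978, -0.019, 0.191]
contact_force: [0.6, -3.6, -0.1]
grip_width: 0.0393
finger_force: 62.0
q [-0.45  0.58 -0.17  2.17  1.29  0.37 -0.39] t 33.92 d [0.0032 0.0001 0.002 ] rot [-0.016 -0.137  0.002] F [ 0.6 -3.6 -0.1] bore-frame err [0.0038 0.0006 0.0002]
[387.1315581  216.66799054] [167.4407335 196.1258566] [387.52118696 210.26208717]
[([387.0, 216.0], 11, [385, 215, 5, 3])] []
```

View pics/z7.png

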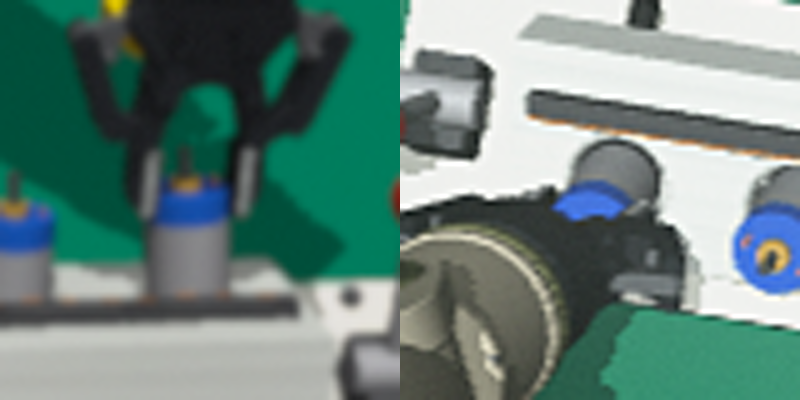

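```bash

python3 -m inch '[{"dx":0.0013,"dy":-0.0002,"dz":0.0007,"rx":0,"ry":0,"rz":0},{"dx":0.0025,"dy":-0.0004,"dz":-0.0043,"rx":0,"ry":0,"rz":0},{"dx":0.0025,"dy":-0.0004,"dz":-0.0043,"rx":0,"ry":0,"rz":0},{"dx":0,"dy":0,"dz":0,"rx":0,"ry":0,"rz":0},{"dx":0,"dy":0,"dz":0,"rx":0,"ry":0,"rz":0}]'; python3 tgt.py 2 0.0
python3 -m inch '[{"dx":0.0005,"dy":-0.0001,"dz":-0.0009,"rx":0,"ry":0,"rz":0},{"dx":0,"dy":0,"dz":0,"rx":0,"ry":0,"rz":0},{"dx":0.0005,"dy":-0.0001,"dz":-0.0009,"rx":0,"ry":0,"rz":0},{"dx":0,"dy":0,"dz":0,"rx":0,"ry":0,"rz":0},{"dx":0,"dy":0,"dz":0,"rx":0,"ry":0,"rz":0}]'; python3 tgt.py 2 0.0
```

```text
time: 34.65
tool_pos: [0.6086, 0.2087, 0.0795]
orientation: [0.079, 0.978, -0.018, 0.19]
contact_force: [-2.8, -3.7, 0.9]
grip_width: 0.0391
finger_force: 62.4
q [-0.45  0.6  -0.16  2.16  1.31  0.36 -0.4 ] t 34.65 d [ 0.0019 -0.0004  0.0016] rot [-0.017 -0.138  0.001] F [-2.8 -3.7  0.9] bore-frame err [ 0.0025 -0.0001  0.0004]
time: 35.28
tool_pos: [0.6089, 0.2089, 0.0792]
orientation: [0.079, 0.978, -0.018, 0.191]
contact_force: [-15.0, -5.3, 22.2]
grip_width: 0.0388
finger_force: 65.1
q [-0.45  0.6  -0.16  2.16  1.32  0.36 -0.41] t 35.27 d [ 0.0015 -0.0007  0.0019] rot [-0.018 -0.137  0.001] F [-15.   -5.3  22.2] bore-frame err [ 0.0023 -0.0004  0.0008]
```

```bash

python3 -m inch '[{"dx":0,"dy":0,"dz":0,"rx":0,"ry":0,"rz":0},{"dx":0,"dy":0,"dz":0,"rx":0,"ry":0,"rz":0},{"dx":0,"dy":0,"dz":0,"rx":0,"ry":0,"rz":0},{"dx":-0.01,"dy":0.0016,"dz":0.0173,"rx":0,"ry":0,"rz":0},{"dx":-0.015,"dy":0.0024,"dz":0.026,"rx":0,"ry":0,"rz":0}]' -1
python3 -m inch '[{"dx":-0.025,"dy":0.004,"dz":0.043,"rx":0,"ry":0,"rz":0},{"dx":-0.02,"dy":0,"dz":0.03,"rx":0.012,"ry":0.074,"rz":0},{"dx":-0.03,"dy":0,"dz":0.02,"rx":0.024,"ry":0.148,"rz":0},{"dx":-0.03,"dy":0,"dz":0,"rx":0.024,"ry":0.148,"rz":0},{"dx":0,"dy":0,"dz":0,"rx":0,"ry":0,"rz":0}]' 1
python3 - <<'E'
from h import *
from tgt import F,n,u,yh
s=ctrl.capture("scene");t=ctrl.capture("top");cv2.imwrite("pics/s9.png",s);cv2.imwrite("pics/t9.png",t)
for b in(0,1,2):
  for nm,im in(("scene",s),("top",t)):
    p=proj(nm,F[b]+.07*n-.003*u).astype(int)
    print(b,nm,"brass",blobs(im,(12,90,60),(32,255,255),4,(p[0]-12,p[1]-12,p[0]+12,p[1]+12))[0],"upright boss",proj(nm,F[b]+.08*n-.003*u).round(1))
k=blobs(t,(0,140,60),(8,255,255),8,(100,150,145,195))[0],blobs(s,(0,140,60),(8,255,255),8,(415,200,455,240))[0]; print(k, tri(k[1][0][0],k[0][0][0]) if k[0] and k[1] else 0)
o=ctrl.sense(); print(o["tool_pos"],o["joint_positions"].round(2)); print(R.from_quat(o["orientation"]).as_matrix().T.round(3))
E
```

```text
time: 35.9
tool_pos: [0.5849, 0.2133, 0.1208]
orientation: [0.079, 0.978, -0.018, 0.19]
contact_force: [-0.2, 0.2, -0.1]
grip_width: 0.0854
finger_force: 0.0
time: 36.52
tool_pos: [0.4817, 0.2163, 0.2142]
orientation: [0.082, 0.997, -0.002, 0.005]
contact_force: [0.2, -0.7, 0.0]
grip_width: 0.0005
finger_force: 0.0
0 scene brass [([304.5, 223.2], 25, [304, 216, 3, 14]), ([316.9, 221.9], 14, [315, 221, 5, 3])] upright boss [316.3 222.6]
0 top brass [([241.4, 206.2], 22, [239, 204, 6, 6])] upright boss [241.9 206.2]
1 scene brass [([352.1, 220.9], 14, [350, 220, 5, 3])] upright boss [351.6 221.6]
1 top brass [([204.6, 200.0], 20, [202, 198, 6, 6])] upright boss [205.3 200.3]
2 scene brass [([387.2, 219.0], 13, [385, 218, 5, 3])] upright boss [386.9 220.4]
2 top brass [([167.8, 195.7], 19, [165, 194, 6, 6])] upright boss [168.6 194.6]
([([123.5, 174.7], 124, [118, 169, 12, 13])], [([434.8, 219.5], 123, [429, 214, 13, 12])]) (array([0.63152298, 0.31290829, 0.14435943]), np.float64(0.0011078513657568725))
[0.48102296 0.21663995 0.21359793] [-0.09  0.4  -0.61  2.02  0.33  0.81  0.52]
[[-0.987  0.161 -0.013]
 [ 0.161  0.987 -0.005]
 [ 0.012 -0.007 -1.   ]]
```

```bash

python3 -m inch '[{"dx":0.0293,"dy":0.0355,"dz":0,"rx":0,"ry":0,"rz":0},{"dx":0.0293,"dy":0.0355,"dz":0,"rx":0,"ry":0,"rz":0},{"dx":0.0293,"dy":0.0355,"dz":0,"rx":0.007,"ry":0.012,"rz":0},{"dx":0,"dy":0,"dz":-0.047,"rx":0,"ry":0,"rz":0},{"dx":0,"dy":0,"dz":-0.047,"rx":0,"ry":0,"rz":0}]'
python3 -m inch '[{"dx":0,"dy":0,"dz":0,"rx":0,"ry":0,"rz":0},{"dx":0,"dy":0,"dz":0,"rx":0,"ry":0,"rz":0},{"dx":0,"dy":0,"dz":0,"rx":0,"ry":0,"rz":0},{"dx":0,"dy":0,"dz":0,"rx":0,"ry":0,"rz":0},{"dx":0,"dy":0,"dz":0,"rx":0,"ry":0,"rz":0}]'
python3 - <<'E'
from h import *
o=ctrl.sense(); H=np.array([.6624,.3075,0]);a=.1616;xh=np.array([np.cos(a),-np.sin(a),0]);yh=np.array([np.sin(a),np.cos(a),0]);d=o["tool_pos"]-H
print("tool in hinge frame",(d@xh).round(4),(d@yh).round(4),d[2].round(4),o["joint_positions"].round(2)); print(R.from_quat(o["orientation"]).as_matrix().T.round(3))
E
```

```text
time: 37.25
tool_pos: [0.5682, 0.3251, 0.1185]
orientation: [0.079, 0.997, 0.0, 0.0]
contact_force: [-0.0, -0.0, 0.1]
grip_width: -0.0
finger_force: 0.0
time: 37.88
tool_pos: [0.5686, 0.3237, 0.1211]
orientation: [0.08, 0.997, 0.001, -0.001]
contact_force: [0.2, -0.4, 0.1]
grip_width: -0.0003
finger_force: 0.0
tool in hinge frame -0.0952 0.0009 0.1211 [-0.27  0.66 -0.52  1.82  0.44  0.79  0.39]
[[-0.987  0.16   0.002]
 [ 0.16   0.987  0.001]
 [-0.002  0.002 -1.   ]]
```

```bash

python3 -m inch '[{"dx":0.0148,"dy":-0.0024,"dz":0,"rx":0,"ry":0,"rz":0},{"dx":0.0148,"dy":-0.0024,"dz":0,"rx":0,"ry":0,"rz":0},{"dx":0.0148,"dy":-0.0024,"dz":0,"rx":0,"ry":0,"rz":0},{"dx":0.0148,"dy":-0.0024,"dz":0,"rx":0,"ry":0,"rz":0},{"dx":0.0148,"dy":-0.0024,"dz":0,"rx":0,"ry":0,"rz":0}]'
python3 -m inch '[{"dx":0.008,"dy":-0.0013,"dz":-0.001,"rx":0,"ry":0,"rz":0},{"dx":0.008,"dy":-0.0013,"dz":-0.001,"rx":0,"ry":0,"rz":0},{"dx":0.008,"dy":-0.0013,"dz":-0.001,"rx":0,"ry":0,"rz":0},{"dx":0.006,"dy":-0.001,"dz":-0.001,"rx":0,"ry":0,"rz":0},{"dx":0.004,"dy":-0.0006,"dz":0,"rx":0,"ry":0,"rz":0}]'
python3 - <<'E'
from h import *
s=ctrl.capture("scene"); cv2.imwrite("pics/s10.png",s)
H=np.array([.6624,.3075,0]);a=.1616;xh=np.array([np.cos(a),-np.sin(a),0]);o=ctrl.sense();print("tool",(o["tool_pos"]-H)@xh,o["contact_force"].round(1))
for c,n_,b in blobs(s,(0,140,60),(8,255,255),8,(400,190,470,270))[0]: print(c,n_,b)
for q in(.2,.6,.8,.9,1.0): print(q,proj("scene",H+xh*.1*np.sin(q-.5)+[0,0,.046+.1*np.cos(q-.5)]).round(1))
E
```

```text
time: 38.5
tool_pos: [0.6435, 0.3121, 0.1216]
orientation: [0.08, 0.997, 0.001, -0.001]
contact_force: [-2.0, 0.6, 2.2]
grip_width: -0.0001
finger_force: 1.3
time: 39.12
tool_pos: [0.6762, 0.306, 0.1157]
orientation: [0.08, 0.997, 0.0, -0.002]
contact_force: [-1.1, 0.3, -0.1]
grip_width: -0.0
finger_force: 0.5
tool 0.01435410780681011 [-0.7  0.4 -0.1]
[443.0, 243.5] 130 [437, 237, 13, 13]
0.2 [434.8 220.8]
0.6 [440.  232.3]
0.8 [442.  239.8]
0.9 [442.8 243.9]
1.0 [443.4 248.1]
```

```bash

python3 -m inch '[{"dx":0.003,"dy":-0.0005,"dz":0,"rx":0,"ry":0,"rz":0},{"dx":0.003,"dy":-0.0005,"dz":0,"rx":0,"ry":0,"rz":0},{"dx":0.002,"dy":-0.0003,"dz":0,"rx":0,"ry":0,"rz":0},{"dx":0.0015,"dy":-0.0002,"dz":0,"rx":0,"ry":0,"rz":0},{"dx":0,"dy":0,"dz":0,"rx":0,"ry":0,"rz":0}]'
python3 - <<'E'
from h import *
s=ctrl.capture("scene")
H=np.array([.6624,.3075,0]);a=.1616;xh=np.array([np.cos(a),-np.sin(a),0]);o=ctrl.sense();print("tool",(o["tool_pos"]-H)@xh,o["contact_force"].round(1))
print(blobs(s,(0,140,60),(8,255,255),8,(400,190,470,270))[0])
E
```

```text
time: 39.8
tool_pos: [0.6859, 0.3047, 0.1163]
orientation: [0.08, 0.997, 0.0, -0.001]
contact_force: [-0.5, 0.0, 0.1]
grip_width: 0.0006
finger_force: 0.1
tool 0.023667158118412693 [-0.2 -0.7  0.5]
[([443.6, 246.8], 130, [437, 241, 14, 12])]
```

```bash

python3 -m inch '[{"dx":0.002,"dy":-0.0003,"dz":0,"rx":0,"ry":0,"rz":0},{"dx":0.001,"dy":-0.0002,"dz":0,"rx":0,"ry":0,"rz":0},{"dx":0.001,"dy":-0.0002,"dz":0,"rx":0,"ry":0,"rz":0},{"dx":0,"dy":0,"dz":0,"rx":0,"ry":0,"rz":0},{"dx":0,"dy":0,"dz":0,"rx":0,"ry":0,"rz":0}]'
python3 - <<'E'
from h import *
s=ctrl.capture("scene");o=ctrl.sense();print(o["tool_pos"],o["contact_force"].round(1))
print(blobs(s,(0,140,60),(8,255,255),8,(400,190,470,270))[0])
E
```

```text
time: 40.48
tool_pos: [0.688, 0.3044, 0.1162]
orientation: [0.08, 0.997, 0.0, -0.003]
contact_force: [-6.5, 0.3, 1.8]
grip_width: 0.0003
finger_force: 3.3
[0.68800992 0.30443392 0.11614064] [-6.5 -0.2  3.4]
[([443.7, 247.4], 132, [437, 241, 14, 13])]
```

```bash

python3 -m inch '[{"dx":0.002,"dy":-0.0003,"dz":0,"rx":0,"ry":0,"rz":0},{"dx":0,"dy":0,"dz":0,"rx":0,"ry":0,"rz":0},{"dx":-0.02,"dy":0.0032,"dz":0,"rx":0,"ry":0,"rz":0},{"dx":-0.04,"dy":0.0065,"dz":0,"rx":0,"ry":0,"rz":0},{"dx":-0.03,"dy":0.005,"dz":0.03,"rx":0,"ry":0,"rz":0}]'
python3 -m inch '[{"dx":-0.03,"dy":0.005,"dz":0.04,"rx":0,"ry":0,"rz":0},{"dx":-0.03,"dy":0.005,"dz":0.03,"rx":0,"ry":0,"rz":0},{"dx":0,"dy":0,"dz":0,"rx":0,"ry":0,"rz":0},{"dx":0,"dy":0,"dz":0,"rx":0,"ry":0,"rz":0},{"dx":0,"dy":0,"dz":0,"rx":0,"ry":0,"rz":0}]'
python3 - <<'E'
from h import *
from tgt import F,n,u,yh
s=ctrl.capture("scene");t=ctrl.capture("top")
for b in(0,1,2):
  for nm,im in(("scene",s),("top",t)):
    p=proj(nm,F[b]+.07*n-.003*u).astype(int)
    print(b,nm,"brass",blobs(im,(12,90,60),(32,255,255),4,(p[0]-10,p[1]-12,p[0]+12,p[1]+12))[0],"upright boss",proj(nm,F[b]+.08*n-.003*u).round(1))
k=blobs(t,(0,140,60),(8,255,255),8,(100,130,170,195))[0],blobs(s,(0,140,60),(8,255,255),8,(400,190,470,270))[0]; print(k)
if k[0] and k[1]:
    X=tri(k[1][0][0],k[0][0][0])[0]; H=np.array([.6624,.3075,.046]);xh=np.array([np.cos(.1616),-np.sin(.1616),0]);d=X-H; print(X,"lever",.5+np.arctan2(d@xh,d[2]))
cv2.imwrite("pics/z8.png",np.hstack([cv2.resize(s[180:290,270:460],None,fx=2.1,fy=3),cv2.resize(t[135:235,110:240],(400,330))]))
E
```

```text
time: 41.15
tool_pos: [0.5996, 0.3176, 0.1445]
orientation: [0.08, 0.997, -0.001, -0.003]
contact_force: [-0.0, -0.6, 1.2]
grip_width: -0.0004
finger_force: 0.0
time: 41.78
tool_pos: [0.5425, 0.3274, 0.2149]
orientation: [0.081, 0.997, -0.0, -0.002]
contact_force: [-0.4, 0.5, -0.1]
grip_width: -0.0003
finger_force: 0.0
0 scene brass [([316.7, 222.0], 15, [314, 221, 6, 3])] upright boss [316.3 222.6]
0 top brass [([240.0, 192.0], 5, [238, 192, 5, 1]), ([247.0, 193.0], 5, [245, 193, 5, 1]), ([241.5, 206.3], 21, [239, 204, 6, 6])] upright boss [241.9 206.2]
1 scene brass [([352.1, 220.9], 14, [350, 220, 5, 3])] upright boss [351.6 221.6]
1 top brass [([202.5, 186.0], 4, [201, 186, 4, 1]), ([208.0, 187.0], 5, [206, 187, 5, 1]), ([214.5, 188.0], 4, [213, 188, 4, 1]), ([204.6, 200.0], 20, [202, 198, 6, 6])] upright boss [205.3 200.3]
2 scene brass [([387.1, 218.9], 14, [385, 218, 5, 3])] upright boss [386.9 220.4]
2 top brass [([170.0, 181.0], 5, [168, 181, 5, 1]), ([176.0, 182.0], 5, [174, 182, 5, 1]), ([167.8, 195.7], 19, [165, 194, 6, 6])] upright boss [168.6 194.6]
([([130.8, 142.9], 123, [125, 137, 13, 13])], [([443.7, 247.1], 155, [437, 241, 15, 13])])
[0.70998742 0.29966169 0.13812528] lever 0.9822788371561492
```

View pics/z8.png

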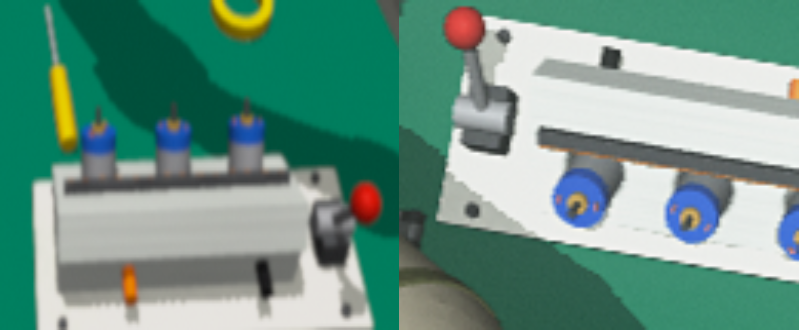

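The picture shows all three blue-capped motors standing in their bores, the bar closed and the lever thrown over (knob at top pixel (131,143), about 0.98 rad). The gripper is clear, so I'm handing in.

```bash
python3 -c "
from plant import ctrl
print(ctrl.close_job())"
```

```text
the job is handed in; nothing more can be done
None
```

I handed the job in at about 42 s: all three blue-capped motors are in their bores and released, and the clamp lever is thrown to about 0.98 rad. The bore2 motor still leans an estimated 0.07–0.09 rad (limit 0.14) after I re-seated it. I left the reject in the tray and saw no contact with other bench items, but took no final measurement of their positions.

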